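Snap the circuit cartridge into the trainer

TASK

Pick up the hand pusher and use its foot to slide the circuit cartridge along the channel of the black trainer box until it meets the end stop over the recess, then press it straight down with the pusher until both of its sides have snapped fully home, without pressing so hard that it breaks. Then stand the pusher upright on the table beside the trainer and let go. Do not touch the cartridge with the gripper, and leave the other things where they are.

Things in the scene. Friction and masses are not known exactly. Their poses are not given: they have to be found in the camera images.
- trainer: Black circuit-trainer box fixed to the table, 170 mm (its x) by 280 mm (its y, -150 to +130), flat deck on top at 50 mm; only turned about the vertical. Origin on its underside. A channel runs along y at x = 0, in its floor a rectangular recess (67 x 63 mm) at y = 13.5 to 76.5. Terminal posts up to 12 mm over the deck at |x| = 60 to 76; past the end stop a plate and a small knob, up to 10 mm.
- channel_mouth (a point): The channel's open end, on its centre line at deck height (x = 0, y = -120, z = 50 in the trainer's frame). The channel is 67 mm wide between aluminium walls 5 mm thick and 8 mm high, and runs from here along the trainer's +y to the end stop. The deck goes on 30 mm behind this point.
- end_stop (a point): Foot of the aluminium end stop that closes the channel, on the centre line at deck height (x = 0, y = 76.5, z = 50 in the trainer's frame); the stop is 12 mm high. Its face is flush with the far wall of the recess. A cartridge against it has its centre 30 mm short of it, and 1.5 mm past the socket's centre.
- socket: Grey floor of the recess, moving up and down on springs. Origin: centre of its upper face, at x = 0, y = 45 in the trainer's frame, 15.4 mm below the deck when unloaded; axes as the trainer's. Starts to sink at about 5 N, meets its lower stop 4 mm down at about 10 N, rises again when released. Carries the two latches.
- latch_near: Sprung steel latch on the recess's -x side (its twin latch_far is on the +x side), 36 mm long in y; the sloping head sticks 4.5 mm into the recess. It bears the cartridge until pressed, gives way sideways and snaps over the flange once that side is fully down: at about 11 to 20 N on a pusher over that side; in the middle both need about 17 to 25 N. Origin: that of the socket.
- latch_far: The same latch on the +x side of the recess, away from the robot. Origin: that of the socket.
- cartridge: Loose circuit cartridge: grey flange 64 (x) x 60 (y) x 5 mm, on it a body 53 x 60 mm with a green board, 15.4 mm high in all, about 100 g. Origin: centre of underside; axes as the trainer's. Starts flat on the deck in the channel. Slid to the end stop it drops 2 to 4 mm onto the latches, about 12 mm over the socket floor. Fully home it lies on that floor, board flush with the deck. Breaks above 60 N.
- press_near (a point): Centre of a thin silver disc, 23 mm across, on top of the cartridge at its x = -14, y = 0, z = 15.4: the place to press its -x side. Black chips 2 mm high lie at |y| above 17.
- press_far (a point): The same disc at the cartridge's x = +14: the place to press its +x side.
- pusher: Hand pusher, about 160 g, standing upright on the table left or right of the trainer: round steel foot 24 mm in diameter, 14 mm high; stem 14 mm in diameter; square wooden handle 24 x 24 mm from 55 to 110 mm height, faces square to its x and y. Origin: centre of the foot's flat underside; z up the handle.
- spare: Bystander: another cartridge of the same kind, lying on the table. Origin: centre of its underside.
- weight: Bystander: brass laboratory weight, 40 mm in diameter and 66 mm high with a small knob on top, standing on the table on the other side of the trainer from the pusher. Origin: centre of its underside.
- duster: Bystander: blackboard duster, 50 x 130 x 42 mm, on the table. Origin: centre of its underside.
- multimeter: Bystander: grey multimeter, 150 x 75 x 40 mm, lying on the table. Origin: centre of its underside.
- screw_jar: Bystander: clear jar of screws, 64 mm in diameter, 75 mm high. Origin: centre of its underside.
- screwdriver: Bystander: screwdriver lying on the table. Origin under the middle of its length.
- tin: Bystander: open steel tin, 72 mm in diameter, 100 mm high. Origin: centre of its underside.
Mind the look-alikes: they are no part of the job. Of the things that look like the pusher, the middle-sized one is meant.

How it is judged (in metres and radians):
On the way, in this order (a step that is already met when the one before it is completed fails the run):
1. the cartridge has been slid over the recess, up to the end stop, and is not yet pressed down (horizontal distance between cartridge and socket below 0.005 m and z of cartridge in the frame of socket above 0.006 m), for 0.1 s.
2. the pusher presses the cartridge fully home, both sides down (z of cartridge in the frame of socket below 0.0025 m and angle between the z axis of cartridge and the z axis of socket, either way round below 0.04 rad and horizontal distance between cartridge and socket below 0.005 m and contact force between pusher and cartridge above 2 N), for 0.05 s.
At the end, for the whole second after the job is handed in: The cartridge is snapped home: its underside within 2.5 mm of the socket floor, level with it within 0.04 rad and within 5 mm of its centre, the socket risen again; the pusher stands upright (within 0.1 rad) on the table, released and at rest (z of cartridge in the frame of socket below 0.0025 m and angle between the z axis of cartridge and the z axis of socket, either way round below 0.04 rad and horizontal distance between cartridge and socket below 0.005 m and z of cartridge in the frame of trainer above 0.032 m and angle between pusher's own z axis and vertical below 0.1 rad and height (world z) of pusher below 0.005 m and linear speed of each of pusher, cartridge below 0.02 m/s); the robot touches nothing.
It fails at once if the gripper or arm touches the cartridge (contact force between any of the fingers, the arm and cartridge above 0.5 N).
It fails at once if the cartridge is pressed with more than 60 N (contact force between pusher and cartridge above 60 N).
It fails at once if another thing is moved by more than 30 mm (distance of any of spare, weight, duster, multimeter, screw_jar, screwdriver, tin from where it was at the start of the episode above 0.03 m).
It also fails if it takes over 64 s, if anything falls off the work surface, if the arm or the gripper's body presses on something with over 40 N, if the wrist force passes 120 N, or if a joint passes its speed limit or range.

ROBOT

A 6-joint arm with a two-finger parallel gripper is mounted at the origin on the work surface. World frame = base frame: x ahead of the robot, y to its left, z up, the work surface at z = 0. Lengths are in m, angles in degrees, forces in N, time in s.
With the tool pointing down it reaches from about 0.35 to 0.875 m from the base axis. Payload 4.2 kg.
Tool frame: the origin (TCP) lies at the very end of the fingers, on their centre line; the grasp point (between the pads) lies 19 mm behind it (r.hold_point_z is the distance from the TCP to the grasp point, in m); z points along the fingers, y is the direction in which the jaws open and shut (so a half turn about z gives the same grasp; the last joint's range is limited). The gripper opens to 87 mm and grips with 3 to 60 N. Pads are 19 mm wide; open, the fingers measure 117 mm over their backs; the gripper's body (75 mm by 190 mm) begins 51 mm behind the grasp point.
Start: joints at [-50.501, 22.042, 0.453, 0, -68.411, -14.817], TCP at [0.261, -0.568, 0.223] pointing down, gripper open.
Joint ranges: [-179.83, 179.83], [-69.29, 118.12], [-61.27, 80.66], [-181.25, 117.63], [-171.15, -9.14], [-177.46, 177.46]. Speed limits (degrees/s): [159.86, 159.86, 180, 180, 180, 180].

INTERFACE

Orientations are given as a 3x3 rotation matrix whose columns are the frame's x, y, z axes.
In Python, from station import r, cams, ticket gives the robot as it stands.
- The arm moves only by the tool drive_tool, never from a script. Its argument "deltas" is a list of rows, each an object of numbers: "dx", "dy", "dz": the shift along the tool's x, y, z in m; "wx", "wy", "wz": the turn, a rotation vector about the tool's x, y, z in degrees. A call has 1 to 20 rows; each row is the pose to reach, as a shift and turn from the pose commanded when the call began, along the tool's axes at that moment; what a row does not reach only later rows make up. A row lasts 1/10 s, in which the tool goes at most 50 mm and 8.59 degrees, less where a joint would pass 70% of its speed; a pose out of reach is approached as far as the arm can. A call with a gripper value outside its range is refused whole. "gripper" is the opening, from 0 (shut) to 1 (fully open), set as the call begins (left out, the last holds). The fingers move at their own pace and stop on an object; the grip force is fixed at half the most. Time passes only in rows, so rows that repeat a pose let the fingers close. It gives the time, the measured TCP pose, the force and the opening at its end, in the units of the state.
- r.sense(): the state, without advancing time (a new reading comes with each control period).
- cams.capture(name): name is "scene" or "top"; returns the picture (400x640x3 uint8, red, green, blue); there is no depth.
- cams.camera_model(name): a dict with "intrinsics" (3x3 intrinsics, pixels), "distortion" ([k1, k2, p1, p2, k3] as OpenCV has them; the pictures are not rectified), "extrinsics" (4x4, takes a point from world to camera coordinates). Camera axes: x right, y down, z forward; pixel columns grow to the right and rows downward; lengths in m; the calibration is good to about 2 mm. A picture is of the moment at which its call begins. camera_model takes no time and is no camera call.
- ticket.finish_job(): hands the job in, once; it reports no verdict.
The state is a dict: "time_s": time; "joints": joint angles; "joint_velocities": joint speeds; "effort": joint torques, N m; "tcp_pos": TCP position; "ee_rot": TCP orientation; "wrist_force": force on the tool from outside, world axes, zero at the start; "moment": the same for the moment, N m; "gripper_width": opening from 0.0 (shut) to 1.0 (fully open).
Only numpy, scipy, OpenCV 4.12 (cv2) and the standard library are available. Lean on these libraries where they do the work, as an engineer would, in place of code of your own. Each camera call takes 0.05 s, during which the arm holds its last target.

## Working session

There is one attempt and no reset: what is moved stays moved. The work goes in short steps, Python scripts to look and compute and a tool call to move; the robot and the scene stay as the last step left them, time stands still between calls to the robot, and variables do not carry over. Pictures are saved under pics/ and viewed, and the job is handed in when it is done.

Besides the shell and the picture viewer there is one more tool, called after ">>>" as name(argument=value, ...) on one line, values as JSON. drive_tool: Moves the arm, as the interface text tells. Its arguments: {"type":"object","properties":{"deltas":{"type":"array","items":{"type":"object","properties":{"dx":{"type":"number"},"dy":{"type":"number"},"dz":{"type":"number"},"wx":{"type":"number"},"wy":{"type":"number"},"wz":{"type":"number"}}}},"gripper":{"type":"number"}},"required":["deltas"]}

```bash
ls; mkdir -p pics; python3 - <<'E'
from station import r,cams,ticket
import cv2,json
for n in("scene","top"):
    im=cams.capture(n); cv2.imwrite(f"pics/{n}0.png",im[:,:,::-1])
    m=cams.camera_model(n); print(n,m)
s=r.sense(); print(s); print(r.hold_point_z)
E
```

```text
pics
scene {'intrinsics': array([[375.65750981,   0.        , 319.00053794],
       [  0.        , 375.65750981, 200.56178592],
       [  0.        ,   0.        ,   1.        ]]), 'distortion': array([-0.07215889,  0.        ,  0.        ,  0.        ,  0.        ]), 'extrinsics': array([[ 0.76527896,  0.64369513,  0.00216547, -0.3723808 ],
       [ 0.48259471, -0.57151653, -0.66368005, -0.19884822],
       [-0.42597001,  0.50894542, -0.74801344,  1.32302801],
       [ 0.        ,  0.        ,  0.        ,  1.        ]])}
top {'intrinsics': array([[471.29244728,   0.        , 315.40560895],
       [  0.        , 471.29244728, 195.65211675],
       [  0.        ,   0.        ,   1.        ]]), 'distortion': array([0.02902509, 0.        , 0.        , 0.        , 0.        ]), 'extrinsics': array([[ 0.0097638 , -0.99974286,  0.0204666 , -0.00732944],
       [-0.99257364, -0.01217159, -0.12103476,  0.51723013],
       [ 0.12125275, -0.01913285, -0.99243726,  1.57244884],
       [ 0.        ,  0.        ,  0.        ,  1.        ]])}
{'time_s': 0.1, 'joints': array([-5.05002046e+01,  2.20880950e+01,  3.88541694e-01, -2.52111546e-02,
       -6.84121888e+01, -1.48155113e+01]), 'joint_velocities': array([-0.00189238, -0.05893674,  0.08068403,  0.01422279, -0.00501519,
        0.07485891]), 'effort': array([-5.57064177e-04, -3.91690564e+01,  1.87934071e+01,  4.23190981e+00,
        1.34453489e-02, -8.49202070e-05]), 'tcp_pos': array([ 0.26079336, -0.56740085,  0.22155732]), 'ee_rot': array([[-9.08690479e-01, -4.17469470e-01, -9.24782057e-04],
       [-4.17470481e-01,  9.08688771e-01,  1.76510373e-03],
       [ 1.03462151e-04,  1.99000217e-03, -9.99998015e-01]]), 'wrist_force': array([ 0.00763114,  0.12325733, -0.76622404]), 'moment': array([0.00482259, 0.02187026, 0.03350093]), 'gripper_width': 0.9974608820779632}
0.0187
```

View pics/scene0.png

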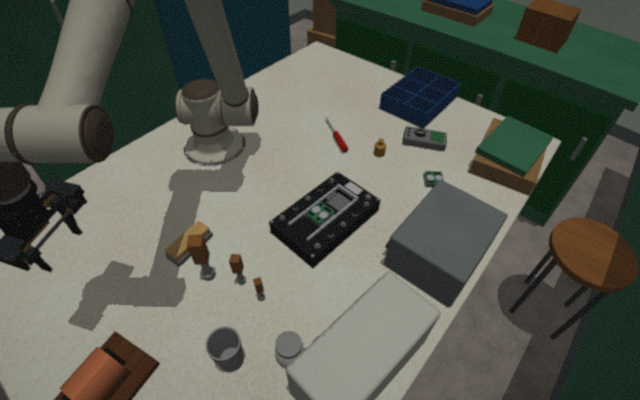

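View pics/top0.png

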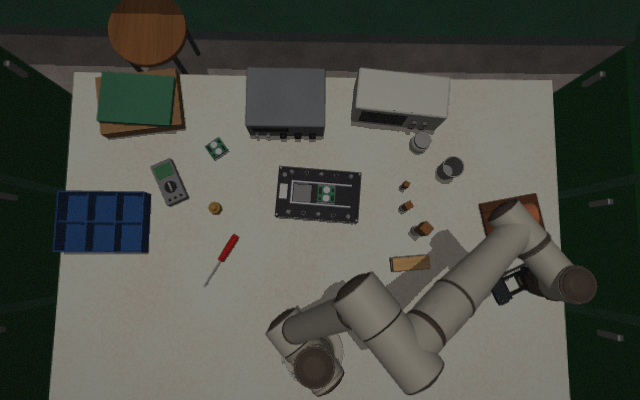

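```bash
cat > h.py <<'E'
import numpy as np, cv2
from station import r,cams,ticket
def ray(n,uv):
    m=cams.camera_model(n);K=np.array(m["intrinsics"]);D=np.array(m["distortion"]);E=np.array(m["extrinsics"])
    p=cv2.undistortPoints(np.array(uv,float).reshape(-1,1,2),K,D).reshape(-1,2)
    d=np.c_[p,np.ones(len(p))]@E[:3,:3]
    return -E[:3,:3].T@E[:3,3], d
def plane(n,uv,z):
    o,d=ray(n,uv); return o+d*((z-o[2])/d[:,2])[:,None]
def proj(n,P):
    m=cams.camera_model(n);E=np.array(m["extrinsics"])
    return cv2.projectPoints(np.array(P,float).reshape(-1,1,3),cv2.Rodrigues(E[:3,:3])[0],E[:3,3],np.array(m["intrinsics"]),np.array(m["distortion"]))[0].reshape(-1,2)
def tri(uvt,uvs):
    o1,d1=ray("top",uvt);o2,d2=ray("scene",uvs);out=[]
    for a,b in zip(d1,d2):
        t=np.linalg.lstsq(np.c_[a,-b],o2-o1,rcond=None)[0]; p=o1+a*t[0];q=o2+b*t[1]; out.append(np.r_[(p+q)/2,np.linalg.norm(p-q)])
    return np.array(out)
def crop(im,x0,y0,w,h,s,fn):
    cv2.imwrite(fn,cv2.resize(im[y0:y0+h,x0:x0+w,::-1],None,fx=s,fy=s,interpolation=cv2.INTER_CUBIC))
E
python3 - <<'E'
from h import *
t=cv2.imread("pics/top0.png")[:,:,::-1];s=cv2.imread("pics/scene0.png")[:,:,::-1]
crop(t,265,155,190,110,4,"pics/t1.png"); crop(s,160,165,225,150,3.5,"pics/s1.png")
crop(s,180,225,90,75,8,"pics/s2.png")
E
```

```text
(no output)
```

View pics/t1.png

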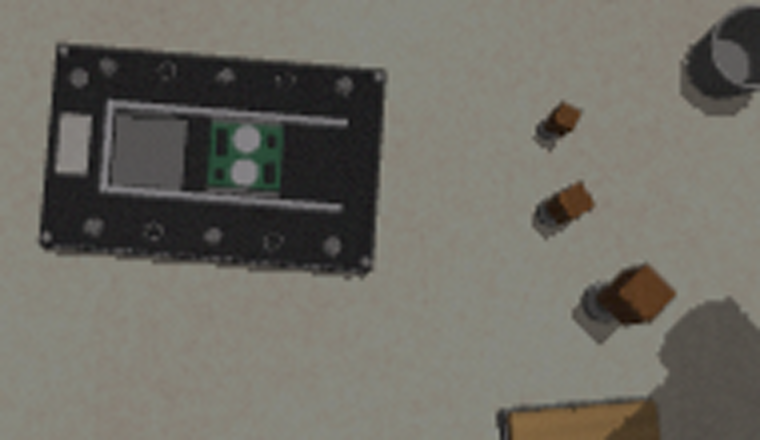

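View pics/s1.png

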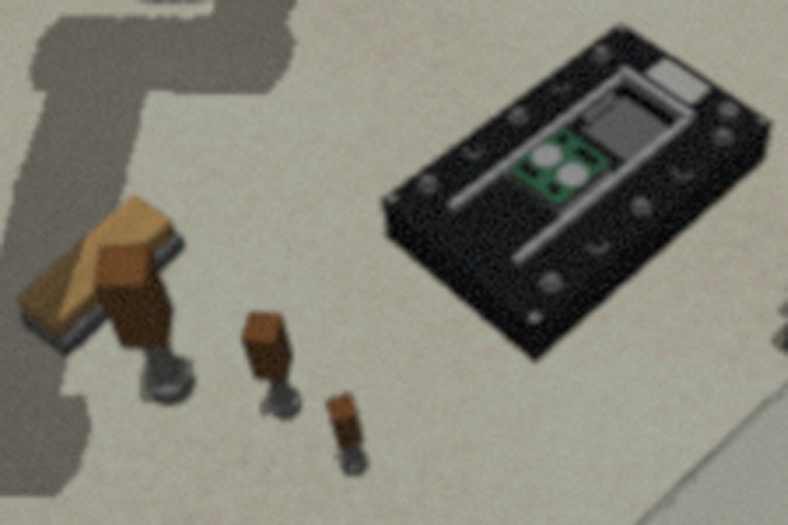

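View pics/s2.png

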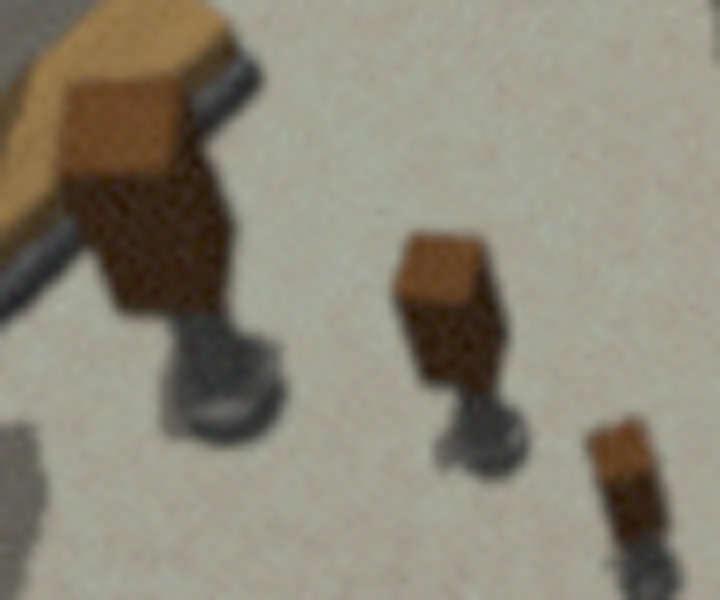

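```bash
python3 - <<'E'
from h import *
t=cv2.imread("pics/top0.png")[:,:,::-1];s=cv2.imread("pics/scene0.png")[:,:,::-1]
g=lambda im:np.clip(255*(im/255.)**.6,0,255).astype(np.uint8)
a=cv2.resize(g(t)[195:225,392:422,::-1],None,fx=13,fy=13,interpolation=cv2.INTER_CUBIC)
b=cv2.resize(g(s)[248:288,220:250,::-1],None,fx=13,fy=13,interpolation=cv2.INTER_CUBIC)
c=np.zeros((520,790,3),np.uint8);c[:390,:390]=a;c[:,400:]=b;cv2.imwrite("pics/p1.png",c)
crop(g(t),270,160,100,70,8,"pics/t2.png"); 
E
```

```text
(no output)
```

View pics/p1.png

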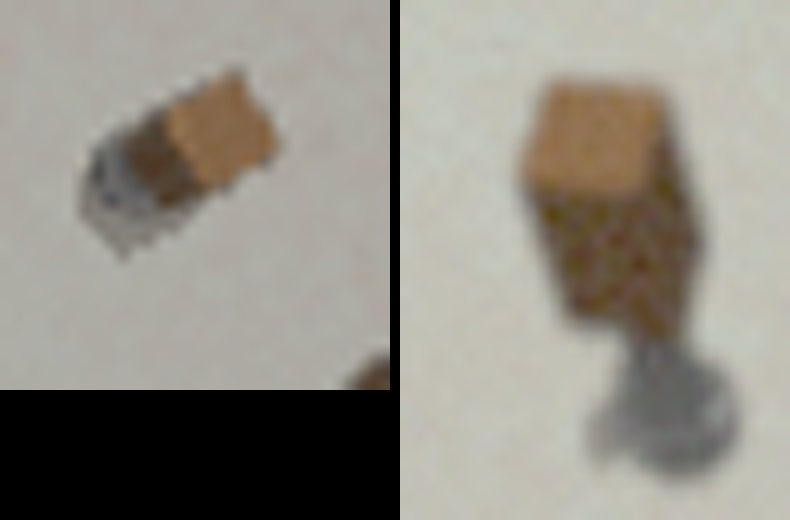

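View pics/t2.png

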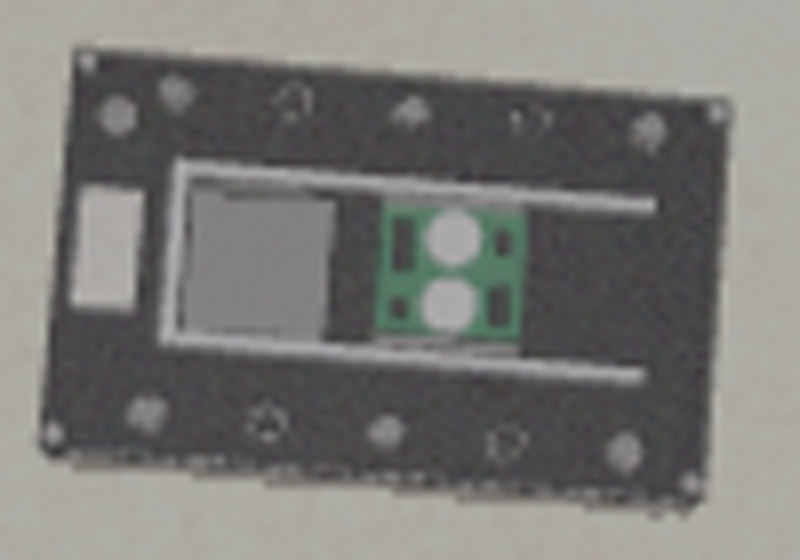

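```bash
python3 - <<'E'
from h import *
from scipy.optimize import least_squares
t=cv2.imread("pics/top0.png")[:,:,::-1];s=cv2.imread("pics/scene0.png")[:,:,::-1]
f=lambda u,s,x0,y0:(np.array(u,float)+.5)/s-.5+np.array([x0,y0])
# trainer deck corners (top view)
c=f([(75,47),(737,98),(706,500),(42,455)],8,270,160)
print("deck corners",plane("top",c,.05).round(4))
# wall ends mid-top, z=.058
w=f([(655,205),(645,376)],8,270,160); print("wall ends",plane("top",w,.058).round(4))
st=f([(180,160),(160,345)],8,270,160); print("stop outer corners",plane("top",st,.06).round(4))
# scene deck corners
cs=f([(620,25),(770,123),(535,345),(385,205)],3.5,160,165)
print("scene deck",plane("scene",cs,.05).round(4))
ws=f([(520,258),(455,206)],3.5,160,165);print("scene wall ends",plane("scene",ws,.056).round(4))
# discs
def blobs(im,x0,y0,x1,y1,cond,amin):
    m=np.zeros(im.shape[:2],np.uint8); sub=im[y0:y1,x0:x1].astype(int); m[y0:y1,x0:x1]=cond(sub)
    n,l,stt,ce=cv2.connectedComponentsWithStats(m,connectivity=4)
    return [(ce[i],stt[i,4]) for i in range(1,n) if stt[i,4]>=amin],l
dt,_=blobs(t,317,182,337,203,lambda a:(a.min(2)>125).astype(np.uint8),15)
ds,_=blobs(s,305,200,335,222,lambda a:(a.min(2)>125).astype(np.uint8),10)
print(dt,ds)
pt=plane("top",[d[0] for d in dt],.0654);print(pt.round(4)); 
ps=plane("scene",[d[0] for d in ds],.0654);print(ps.round(4))
# pusher top face
ft=f([(168,118),(235,70),(283,145),(205,193)],13,392,195)
fs=f([(550-400,80),(662-400,80),(650-400,195),(523-400,182)],13,220,248)
print("face top",plane("top",ft,.11).round(4),plane("top",ft,.11).mean(0).round(4))
print("face scene",plane("scene",fs,.11).round(4),plane("scene",fs,.11).mean(0).round(4))
print(tri([ft.mean(0)],[fs.mean(0)]).round(4))
brown=lambda a:((a[...,0]>a[...,2]*1.6)&(a[...,0]>85)).astype(np.uint8)
for n,im,b in(("top",t,(398,196,418,216)),("scene",s,(222,248,250,270))):
    bl,l=blobs(im,*b,brown,10); print(n,bl); 
    for d in bl: print(plane(n,[d[0]],.11).round(4))
# foot centre
print("foot scene",plane("scene",f([(680-400,415)],13,220,248),.014).round(4))
E
```

```text
deck corners [[ 0.6165  0.1231  0.05  ]
 [ 0.5984 -0.1574  0.05  ]
 [ 0.4277 -0.1441  0.05  ]
 [ 0.4434  0.1336  0.05  ]]
wall ends [[ 0.551  -0.1219  0.058 ]
 [ 0.4787 -0.1177  0.058 ]]
stop outer corners [[0.5672 0.0777 0.06  ]
 [0.4891 0.0848 0.06  ]]
scene deck [[ 0.4496  0.1292  0.05  ]
 [ 0.616   0.1181  0.05  ]
 [ 0.607  -0.1687  0.05  ]
 [ 0.4343 -0.1476  0.05  ]]
scene wall ends [[ 0.5512 -0.121   0.056 ]
 [ 0.4802 -0.1162  0.056 ]]
[(array([326.20833333, 189.625     ]), np.int32(24)), (array([325.6 , 198.04]), np.int32(25))] [(array([315.5, 209. ]), np.int32(26)), (array([323.03703704, 214.40740741]), np.int32(27))]
[[ 0.5338 -0.0368  0.0654]
 [ 0.5055 -0.035   0.0654]]
[[ 0.5056 -0.0378  0.0654]
 [ 0.5339 -0.0393  0.0654]]
face top [[ 0.4852 -0.2888  0.11  ]
 [ 0.4975 -0.3057  0.11  ]
 [ 0.4788 -0.3174  0.11  ]
 [ 0.4666 -0.2977  0.11  ]] [ 0.482  -0.3024  0.11  ]
face scene [[ 0.4673 -0.302   0.11  ]
 [ 0.4829 -0.2887  0.11  ]
 [ 0.4997 -0.3067  0.11  ]
 [ 0.4802 -0.3198  0.11  ]] [ 0.4825 -0.3043  0.11  ]
[[ 0.4819 -0.3033  0.1081  0.0013]]
top [(array([407.48148148, 204.14814815]), np.int32(27)), (array([410.90909091, 205.36363636]), np.int32(11))]
[[ 0.4836 -0.2986  0.11  ]]
[[ 0.4798 -0.3096  0.11  ]]
scene [(array([234.40625 , 258.078125]), np.int32(64))]
[[ 0.4826 -0.3051  0.11  ]]
foot scene [[ 0.4849 -0.3062  0.014 ]]
```

```bash
cat >> h.py <<'E'
def todelta(p,yaw_y=None):
    "tool-frame shift from measured pose to world p"
    s=r.sense(); R=np.array(s["ee_rot"]); d=R.T@(np.array(p)-s["tcp_pos"]); 
    print("t",s["time_s"],"tcp",np.round(s["tcp_pos"],4),"delta",d.round(4),"yaw_y",np.degrees(np.arctan2(R[1,1],R[0,1])).round(2),"F",np.round(s["wrist_force"],1),"g",round(s["gripper_width"],3))
    return d
E
python3 - <<'E'
from h import *
f=lambda u,s,x0,y0:(np.array(u,float)+.5)/s-.5+np.array([x0,y0])
# large / small handle top centres
print("L",tri(f([(645,292)],4,265,155),f([(122,128)],8,180,225)).round(4))
print("S",tri(f([(566,116)],4,265,155),f([(622,447)],8,180,225)).round(4))
todelta([.482,-.3035,.225])
E
```

```text
L [[ 0.4052 -0.3465  0.1547  0.0025]]
S [[ 0.554  -0.3019  0.0828  0.0026]]
t 0.1 tcp [ 0.2608 -0.5674  0.2216] delta [-0.3112  0.1475 -0.0032] yaw_y 114.67 F [ 0.   0.1 -0.8] g 0.997
```

>>> drive_tool(deltas=[{"dx": -0.04, "dy": 0.019, "wz": -2}, {"dx": -0.08, "dy": 0.038, "wz": -4}, {"dx": -0.12, "dy": 0.057, "wz": -6}, {"dx": -0.16, "dy": 0.076, "wz": -8}, {"dx": -0.2, "dy": 0.095, "wz": -10}, {"dx": -0.24, "dy": 0.114, "wz": -11.3}, {"dx": -0.28, "dy": 0.133, "wz": -11.3}, {"dx": -0.3, "dy": 0.142, "wz": -11.3}, {"dx": -0.311, "dy": 0.1475, "wz": -11.3}, {"dx": -0.311, "dy": 0.1475, "wz": -11.3}, {"dx": -0.311, "dy": 0.1475, "wz": -11.3}], gripper=1)

```text
schema error: expected keys dx, dy, dz, wx, wy, wz
```

```bash
python3 - <<'E'
from h import *
todelta([.482,-.3035,.066]); R=r.sense()["ee_rot"]; print(np.round(R,4))
im=cams.capture("scene");crop(im,150,150,200,140,4,"pics/s3.png")
im=cams.capture("top");crop(im,360,150,100,100,6,"pics/t3.png")
E
```

```text
t 0.1 tcp [ 0.2608 -0.5674  0.2216] delta [-0.3112  0.1471  0.1558] yaw_y 114.67 F [ 0.   0.1 -0.8] g 0.997
[[-9.087e-01 -4.175e-01 -9.000e-04]
 [-4.175e-01  9.087e-01  1.800e-03]
 [ 1.000e-04  2.000e-03 -1.000e+00]]
```

View pics/s3.png

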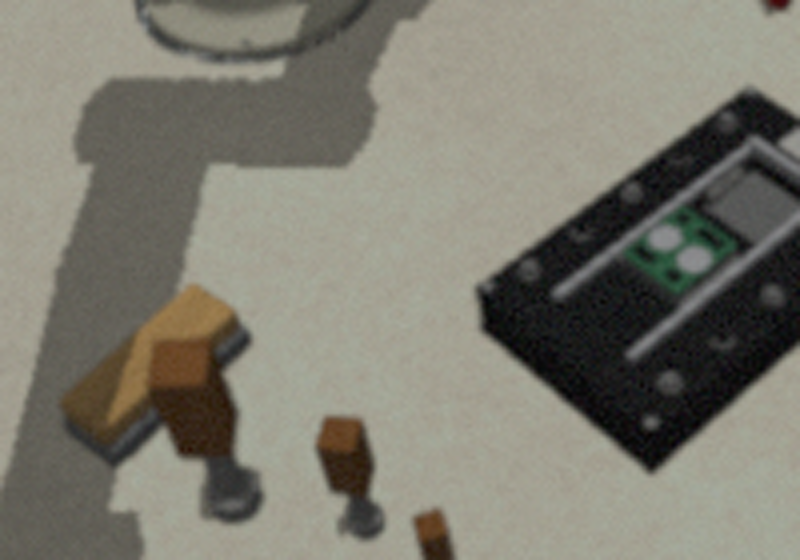

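The move was refused (all six keys are required), so the picture shows the unchanged scene. I'm sending it again with every key.

>>> drive_tool(deltas=[{"dx": -0.02, "dy": 0.01, "dz": 0, "wx": 0, "wy": 0, "wz": -1}, {"dx": -0.06, "dy": 0.028, "dz": 0, "wx": 0, "wy": 0, "wz": -3}, {"dx": -0.1, "dy": 0.047, "dz": 0, "wx": 0, "wy": 0, "wz": -5}, {"dx": -0.14, "dy": 0.066, "dz": 0, "wx": 0, "wy": 0, "wz": -7}, {"dx": -0.18, "dy": 0.085, "dz": 0, "wx": 0, "wy": 0, "wz": -9}, {"dx": -0.22, "dy": 0.104, "dz": 0, "wx": 0, "wy": 0, "wz": -11.3}, {"dx": -0.26, "dy": 0.123, "dz": 0, "wx": 0, "wy": 0, "wz": -11.3}, {"dx": -0.29, "dy": 0.137, "dz": 0, "wx": 0, "wy": 0, "wz": -11.3}, {"dx": -0.305, "dy": 0.145, "dz": 0, "wx": 0, "wy": 0, "wz": -11.3}, {"dx": -0.311, "dy": 0.147, "dz": 0, "wx": 0, "wy": 0, "wz": -11.3}, {"dx": -0.311, "dy": 0.147, "dz": 0, "wx": 0, "wy": 0, "wz": -11.3}], gripper=1)

```text
time_s: 1.3
tcp_pos: [0.4822, -0.3044, 0.2224]
ee_rot: [[-0.809, -0.588, -0.0], [-0.588, 0.809, 0.0], [0.0, 0.0, -1.0]]
wrist_force: [-0.4, 0.3, 0.6]
gripper_width: 0.999
```

```bash
python3 - <<'E'
from h import *
todelta([.482,-.3035,.066]); R=r.sense()["ee_rot"]; print(np.round(R,4))
im=cams.capture("scene");crop(im,150,150,200,140,4,"pics/s4.png")
E
```

```text
t 1.3 tcp [ 0.4822 -0.3044  0.2224] delta [-0.0004  0.0008  0.1564] yaw_y 126.01 F [-0.4  0.3  0.6] g 0.999
[[-8.089e-01 -5.879e-01 -4.000e-04]
 [-5.879e-01  8.089e-01  0.000e+00]
 [ 3.000e-04  3.000e-04 -1.000e+00]]
```

View pics/s4.png

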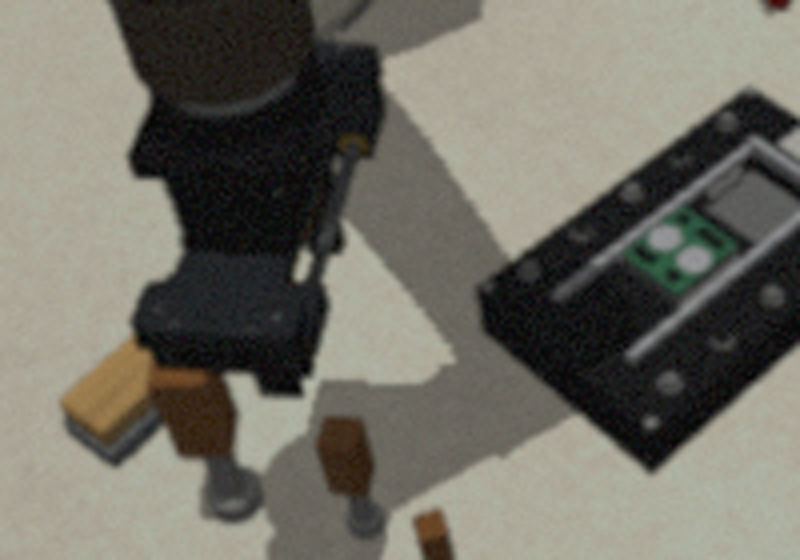

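>>> drive_tool(deltas=[{"dx": 0, "dy": 0.001, "dz": 0.03, "wx": 0, "wy": 0, "wz": 0}, {"dx": 0, "dy": 0.001, "dz": 0.06, "wx": 0, "wy": 0, "wz": 0}, {"dx": 0, "dy": 0.001, "dz": 0.085, "wx": 0, "wy": 0, "wz": 0}, {"dx": 0, "dy": 0.001, "dz": 0.11, "wx": 0, "wy": 0, "wz": 0}, {"dx": 0, "dy": 0.001, "dz": 0.13, "wx": 0, "wy": 0, "wz": 0}, {"dx": 0, "dy": 0.001, "dz": 0.145, "wx": 0, "wy": 0, "wz": 0}, {"dx": 0, "dy": 0.001, "dz": 0.156, "wx": 0, "wy": 0, "wz": 0}, {"dx": 0, "dy": 0.001, "dz": 0.156, "wx": 0, "wy": 0, "wz": 0}], gripper=1)

```text
time_s: 2.15
tcp_pos: [0.48, -0.3042, 0.065]
ee_rot: [[-0.81, -0.586, -0.003], [-0.586, 0.81, 0.001], [0.002, 0.003, -1.0]]
wrist_force: [-0.6, 0.1, 0.2]
gripper_width: 1.0
```

```bash
python3 - <<'E'
from h import *
todelta([.482,-.3035,.066])
im=cams.capture("scene");crop(im,180,200,110,100,6,"pics/s5.png")
E
```

```text
t 2.15 tcp [ 0.48   -0.3042  0.065 ] delta [-0.0021 -0.0006 -0.001 ] yaw_y 125.87 F [-0.6  0.1  0.2] g 1.0
```

View pics/s5.png

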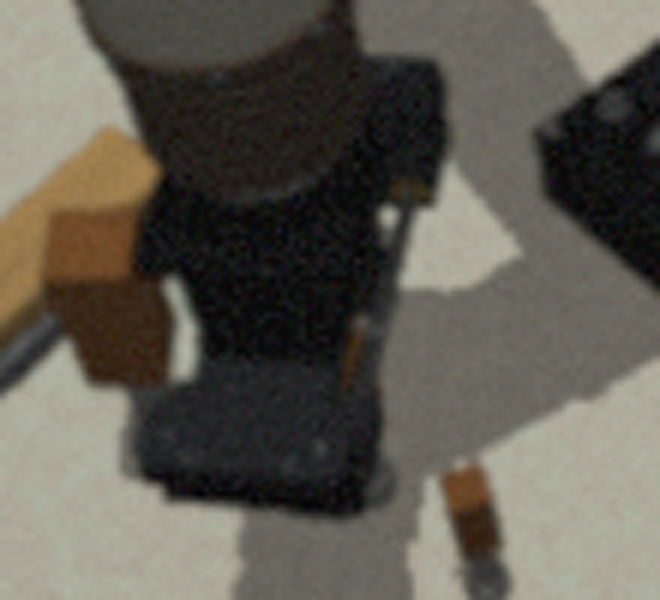

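>>> drive_tool(deltas=[{"dx": -0.002, "dy": 0, "dz": 0, "wx": 0, "wy": 0, "wz": 0}, {"dx": -0.002, "dy": 0, "dz": 0, "wx": 0, "wy": 0, "wz": 0}, {"dx": -0.002, "dy": 0, "dz": 0, "wx": 0, "wy": 0, "wz": 0}, {"dx": -0.002, "dy": 0, "dz": 0, "wx": 0, "wy": 0, "wz": 0}, {"dx": -0.002, "dy": 0, "dz": 0, "wx": 0, "wy": 0, "wz": 0}, {"dx": -0.002, "dy": 0, "dz": 0, "wx": 0, "wy": 0, "wz": 0}, {"dx": -0.002, "dy": 0, "dz": 0, "wx": 0, "wy": 0, "wz": 0}, {"dx": -0.002, "dy": 0, "dz": 0, "wx": 0, "wy": 0, "wz": 0}], gripper=0)

```text
time_s: 3.0
tcp_pos: [0.4832, -0.3024, 0.0665]
ee_rot: [[-0.809, -0.588, -0.0], [-0.588, 0.809, 0.0], [0.0, 0.0, -1.0]]
wrist_force: [-0.2, 0.1, -0.4]
gripper_width: 0.351
```

>>> drive_tool(deltas=[{"dx": -0.002, "dy": 0, "dz": 0, "wx": 0, "wy": 0, "wz": 0}, {"dx": -0.002, "dy": 0, "dz": 0, "wx": 0, "wy": 0, "wz": 0}, {"dx": -0.002, "dy": 0, "dz": 0, "wx": 0, "wy": 0, "wz": 0}, {"dx": -0.002, "dy": 0, "dz": 0, "wx": 0, "wy": 0, "wz": 0}, {"dx": -0.002, "dy": 0, "dz": 0, "wx": 0, "wy": 0, "wz": 0}])

```text
time_s: 3.5
tcp_pos: [0.4849, -0.3012, 0.0665]
ee_rot: [[-0.809, -0.588, 0.0], [-0.588, 0.809, 0.0], [-0.0, 0.0, -1.0]]
wrist_force: [1.2, 0.2, 0.1]
gripper_width: 0.27
```

>>> drive_tool(deltas=[{"dx": 0, "dy": 0, "dz": -0.01, "wx": 0, "wy": 0, "wz": 0}, {"dx": 0, "dy": 0, "dz": -0.03, "wx": 0, "wy": 0, "wz": 0}, {"dx": 0, "dy": 0, "dz": -0.06, "wx": 0, "wy": 0, "wz": 0}, {"dx": 0, "dy": 0, "dz": -0.09, "wx": 0, "wy": 0, "wz": 0}, {"dx": 0, "dy": 0, "dz": -0.11, "wx": 0, "wy": 0, "wz": 0}, {"dx": 0, "dy": 0, "dz": -0.12, "wx": 0, "wy": 0, "wz": 0}, {"dx": 0, "dy": 0, "dz": -0.12, "wx": 0, "wy": 0, "wz": 0}, {"dx": 0, "dy": 0, "dz": -0.12, "wx": 0, "wy": 0, "wz": 0}])

```text
time_s: 4.3
tcp_pos: [0.4841, -0.3009, 0.1855]
ee_rot: [[-0.809, -0.587, -0.002], [-0.587, 0.809, 0.001], [0.001, 0.002, -1.0]]
wrist_force: [-0.4, 0.8, -2.3]
gripper_width: 0.276
```

```bash
python3 - <<'E'
from h import *
# target start point behind cartridge: trainer y=-90
yaw=np.radians(-3.5); yd=np.array([-np.sin(yaw),np.cos(yaw)]); O=np.array([.5223,0])
print("start",O-.092*yd,"end",O+.0045*yd, "press",O+.0465*yd)
todelta([*(O-.092*yd),.187])
im=cams.capture("scene");crop(im,180,170,110,120,5,"pics/s6.png")
s=r.sense()["tcp_pos"]; print(proj("scene",[s-[0,0,.0665],s-[0,0,.0525],s-[0,0,.0]])*5-5*np.array([180,170]))
E
```

```text
start [ 0.51668353 -0.0918284 ] end [0.52257472 0.00449161] press [0.52513876 0.04641327]
t 4.3 tcp [ 0.4841 -0.3009  0.1855] delta [-0.1491  0.1501 -0.0013] yaw_y 125.96 F [-0.4  0.8 -2.3] g 0.276
[[277.74637438 425.9930071 ]
 [272.71711929 409.2463414 ]
 [252.76679945 342.60535916]]
```

View pics/s6.png

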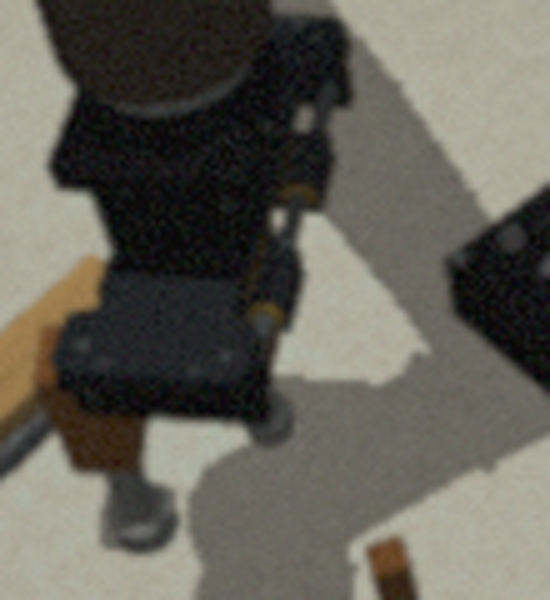

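>>> drive_tool(deltas=[{"dx": -0.015, "dy": 0.015, "dz": 0, "wx": 0, "wy": 0, "wz": 0}, {"dx": -0.04, "dy": 0.04, "dz": 0, "wx": 0, "wy": 0, "wz": 0}, {"dx": -0.065, "dy": 0.065, "dz": 0, "wx": 0, "wy": 0, "wz": 0}, {"dx": -0.09, "dy": 0.09, "dz": 0, "wx": 0, "wy": 0, "wz": 0}, {"dx": -0.115, "dy": 0.115, "dz": 0, "wx": 0, "wy": 0, "wz": 0}, {"dx": -0.135, "dy": 0.135, "dz": 0, "wx": 0, "wy": 0, "wz": 0}, {"dx": -0.145, "dy": 0.146, "dz": 0, "wx": 0, "wy": 0, "wz": 0}, {"dx": -0.149, "dy": 0.15, "dz": 0, "wx": 0, "wy": 0, "wz": 0}, {"dx": -0.149, "dy": 0.15, "dz": 0.01, "wx": 0, "wy": 0, "wz": 0}, {"dx": -0.149, "dy": 0.15, "dz": 0.025, "wx": 0, "wy": 0, "wz": 0}, {"dx": -0.149, "dy": 0.15, "dz": 0.035, "wx": 0, "wy": 0, "wz": 0}, {"dx": -0.149, "dy": 0.15, "dz": 0.04, "wx": 0, "wy": 0, "wz": 0}, {"dx": -0.149, "dy": 0.15, "dz": 0.04, "wx": 0, "wy": 0, "wz": 0}, {"dx": -0.149, "dy": 0.15, "dz": 0.04, "wx": 0, "wy": 0, "wz": 0}])

```text
time_s: 5.75
tcp_pos: [0.5176, -0.0928, 0.1467]
ee_rot: [[-0.809, -0.587, 0.0], [-0.587, 0.809, -0.0], [-0.0, -0.0, -1.0]]
wrist_force: [0.1, 0.4, -1.8]
gripper_width: 0.278
```

```bash
python3 - <<'E'
from h import *
todelta([.5167,-.0918,.1195])
im=cams.capture("scene");crop(im,240,150,150,120,5,"pics/s7.png")
im=cams.capture("top");crop(im,270,150,110,90,7,"pics/t7.png")
s=r.sense()["tcp_pos"]; print(proj("scene",[s-[0,0,.0665],s-[0,0,.0525],s-[0,0,.0]])*5-5*np.array([240,150]))
E
```

```text
t 5.75 tcp [ 0.5176 -0.0928  0.1467] delta [0.0001 0.0013 0.0272] yaw_y 125.96 F [ 0.1  0.4 -1.8] g 0.278
[[327.91965495 347.87311725]
 [327.26009205 331.16874154]
 [324.6637104  265.21105869]]
```

View pics/s7.png

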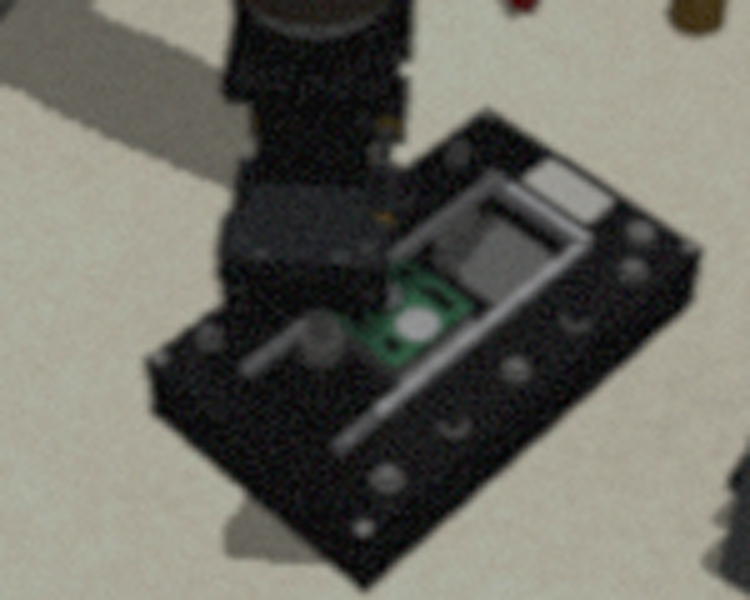

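View pics/t7.png

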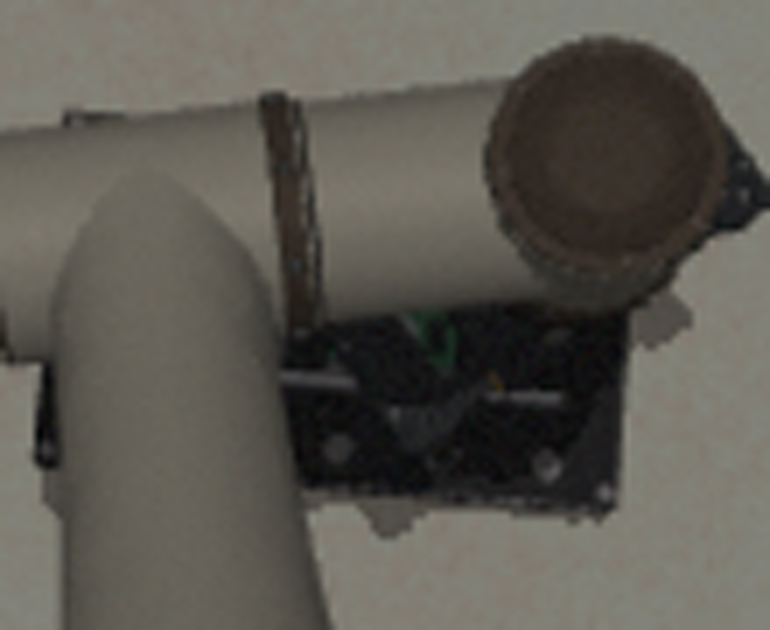

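>>> drive_tool(deltas=[{"dx": 0, "dy": 0.001, "dz": 0.008, "wx": 0, "wy": 0, "wz": 0}, {"dx": 0, "dy": 0.001, "dz": 0.016, "wx": 0, "wy": 0, "wz": 0}, {"dx": 0, "dy": 0.001, "dz": 0.022, "wx": 0, "wy": 0, "wz": 0}, {"dx": 0, "dy": 0.001, "dz": 0.026, "wx": 0, "wy": 0, "wz": 0}, {"dx": 0, "dy": 0.001, "dz": 0.027, "wx": 0, "wy": 0, "wz": 0}, {"dx": 0, "dy": 0.001, "dz": 0.027, "wx": 0, "wy": 0, "wz": 0}, {"dx": 0, "dy": 0.001, "dz": 0.027, "wx": 0, "wy": 0, "wz": 0}])

```text
time_s: 6.55
tcp_pos: [0.5169, -0.0915, 0.1197]
ee_rot: [[-0.809, -0.588, 0.0], [-0.588, 0.809, -0.0], [-0.0, -0.0, -1.0]]
wrist_force: [0.2, -0.2, -1.3]
gripper_width: 0.278
```

>>> drive_tool(deltas=[{"dx": -0.003, "dy": 0.004, "dz": 0, "wx": 0, "wy": 0, "wz": 0}, {"dx": -0.0064, "dy": 0.0077, "dz": 0, "wx": 0, "wy": 0, "wz": 0}, {"dx": -0.0095, "dy": 0.0116, "dz": 0, "wx": 0, "wy": 0, "wz": 0}, {"dx": -0.0127, "dy": 0.0154, "dz": 0, "wx": 0, "wy": 0, "wz": 0}, {"dx": -0.0159, "dy": 0.0193, "dz": 0, "wx": 0, "wy": 0, "wz": 0}, {"dx": -0.0191, "dy": 0.0231, "dz": 0, "wx": 0, "wy": 0, "wz": 0}, {"dx": -0.0222, "dy": 0.027, "dz": 0, "wx": 0, "wy": 0, "wz": 0}, {"dx": -0.0254, "dy": 0.0309, "dz": 0, "wx": 0, "wy": 0, "wz": 0}, {"dx": -0.0286, "dy": 0.0347, "dz": 0, "wx": 0, "wy": 0, "wz": 0}, {"dx": -0.0318, "dy": 0.0386, "dz": 0, "wx": 0, "wy": 0, "wz": 0}, {"dx": -0.0349, "dy": 0.0424, "dz": 0, "wx": 0, "wy": 0, "wz": 0}, {"dx": -0.0381, "dy": 0.0463, "dz": 0, "wx": 0, "wy": 0, "wz": 0}, {"dx": -0.0413, "dy": 0.0502, "dz": 0, "wx": 0, "wy": 0, "wz": 0}, {"dx": -0.0445, "dy": 0.054, "dz": 0, "wx": 0, "wy": 0, "wz": 0}, {"dx": -0.0476, "dy": 0.0579, "dz": 0, "wx": 0, "wy": 0, "wz": 0}, {"dx": -0.0508, "dy": 0.0617, "dz": 0, "wx": 0, "wy": 0, "wz": 0}, {"dx": -0.054, "dy": 0.0656, "dz": 0, "wx": 0, "wy": 0, "wz": 0}, {"dx": -0.054, "dy": 0.0656, "dz": 0, "wx": 0, "wy": 0, "wz": 0}])

```text
time_s: 8.35
tcp_pos: [0.522, -0.006, 0.1195]
ee_rot: [[-0.809, -0.588, 0.0], [-0.588, 0.809, 0.0], [-0.0, 0.0, -1.0]]
wrist_force: [-1.3, -1.5, -1.8]
gripper_width: 0.275
```

```bash
python3 - <<'E'
from h import *
todelta([.5241,.0057,.1195])
im=cams.capture("scene");crop(im,240,150,150,120,5,"pics/s8.png")
E
```

```text
t 8.35 tcp [ 0.522  -0.006   0.1195] delta [-0.0085  0.0082 -0.    ] yaw_y 126.02 F [-1.3 -1.5 -1.8] g 0.275
```

View pics/s8.png

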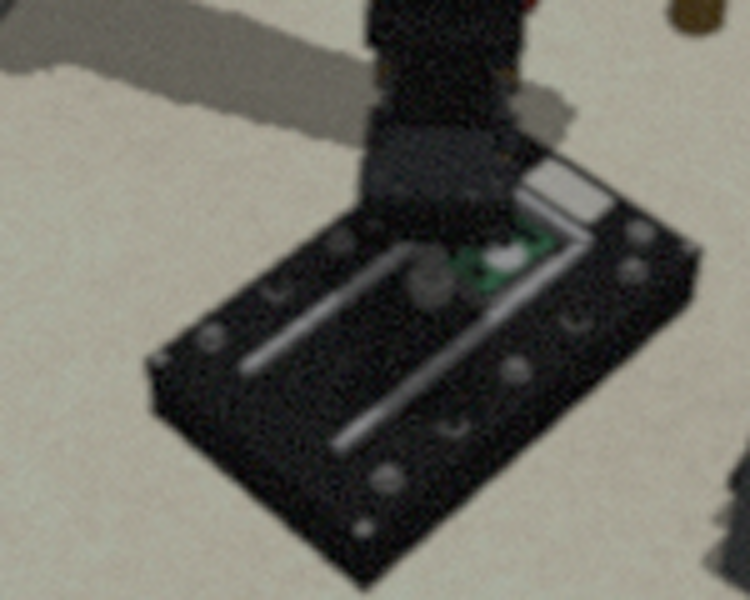

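>>> drive_tool(deltas=[{"dx": -0.0015, "dy": 0.0018, "dz": 0, "wx": 0, "wy": 0, "wz": 0}, {"dx": -0.003, "dy": 0.0036, "dz": 0, "wx": 0, "wy": 0, "wz": 0}, {"dx": -0.0045, "dy": 0.0054, "dz": 0, "wx": 0, "wy": 0, "wz": 0}, {"dx": -0.0057, "dy": 0.0069, "dz": 0, "wx": 0, "wy": 0, "wz": 0}, {"dx": -0.0057, "dy": 0.0069, "dz": 0, "wx": 0, "wy": 0, "wz": 0}])

```text
time_s: 8.9
tcp_pos: [0.5225, 0.0024, 0.1196]
ee_rot: [[-0.809, -0.588, 0.0], [-0.588, 0.809, 0.0], [-0.0, 0.0, -1.0]]
wrist_force: [-0.3, -0.4, -1.3]
gripper_width: 0.277
```

>>> drive_tool(deltas=[{"dx": -0.0006, "dy": 0.0008, "dz": 0, "wx": 0, "wy": 0, "wz": 0}, {"dx": -0.0006, "dy": 0.0008, "dz": 0, "wx": 0, "wy": 0, "wz": 0}])

```text
time_s: 9.1
tcp_pos: [0.5225, 0.0033, 0.1196]
ee_rot: [[-0.809, -0.588, 0.0], [-0.588, 0.809, 0.0], [-0.0, -0.0, -1.0]]
wrist_force: [0.4, -1.4, -1.7]
gripper_width: 0.27
```

```bash
python3 - <<'E'
from h import *
todelta([.5241,.0057,.1195])
im=cams.capture("scene");crop(im,290,165,80,60,9,"pics/s9.png")
E
```

```text
t 9.1 tcp [0.5225 0.0033 0.1196] delta [-0.0028  0.001   0.0001] yaw_y 125.98 F [ 0.4 -1.4 -1.7] g 0.27
```

View pics/s9.png

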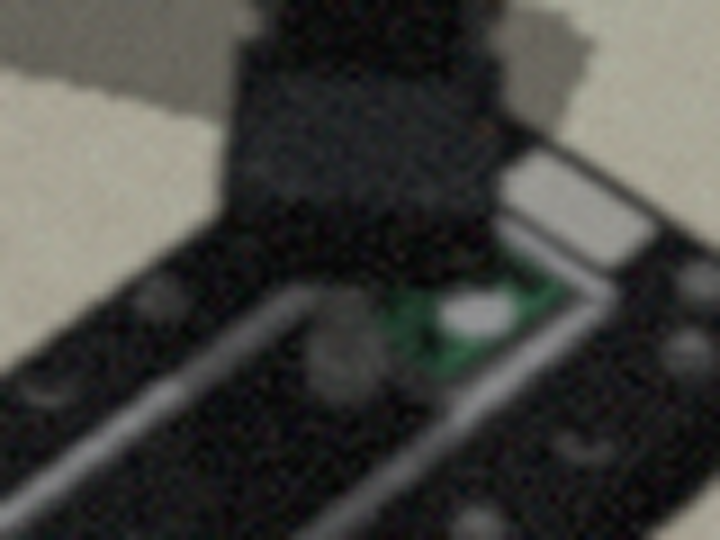

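>>> drive_tool(deltas=[{"dx": -0.0006, "dy": 0.0008, "dz": 0, "wx": 0, "wy": 0, "wz": 0}, {"dx": -0.0006, "dy": 0.0008, "dz": 0, "wx": 0, "wy": 0, "wz": 0}])

```text
time_s: 9.35
tcp_pos: [0.5225, 0.0042, 0.1195]
ee_rot: [[-0.809, -0.588, 0.0], [-0.588, 0.809, 0.0], [-0.0, 0.0, -1.0]]
wrist_force: [-0.4, -0.1, -2.0]
gripper_width: 0.276
```

>>> drive_tool(deltas=[{"dx": -0.0006, "dy": 0.0008, "dz": 0, "wx": 0, "wy": 0, "wz": 0}, {"dx": -0.0006, "dy": 0.0008, "dz": 0, "wx": 0, "wy": 0, "wz": 0}])

```text
time_s: 9.55
tcp_pos: [0.5225, 0.005, 0.1196]
ee_rot: [[-0.809, -0.588, -0.0], [-0.588, 0.809, -0.001], [0.0, -0.0, -1.0]]
wrist_force: [0.9, -2.6, -1.3]
gripper_width: 0.277
```

```bash
python3 - <<'E'
from h import *
todelta([.5241,.0057,.1195])
im=cams.capture("scene");crop(im,290,165,80,60,9,"pics/s10.png")
a=im[192:208,335:352].astype(int); m=(a.min(2)>105); ys,xs=np.nonzero(m); uv=[xs.mean()+335,ys.mean()+192]; print(uv,m.sum())
for z in(.0654,.0624,.0614): print(plane("scene",[uv],z).round(4))
yaw=np.radians(-3.5);c,s=np.cos(yaw),np.sin(yaw);R=np.array([[c,-s],[s,c]])
p=np.array([.5223,0])+R@[.014,.0465];print("exp far disc at stop",p, proj("scene",[[*p,.0624]]))
E
```

```text
t 9.55 tcp [0.5225 0.005  0.1196] delta [-0.0017 -0.0004  0.0001] yaw_y 126.0 F [ 0.9 -2.6 -1.3] g 0.277
[np.float64(345.3333333333333), np.float64(200.22222222222223)] 54
[[0.5489 0.0413 0.0654]]
[[0.5474 0.0435 0.0624]]
[[0.5469 0.0443 0.0614]]
exp far disc at stop [0.53911264 0.04555859] [[343.44890178 198.4113564 ]]
```

View pics/s10.png

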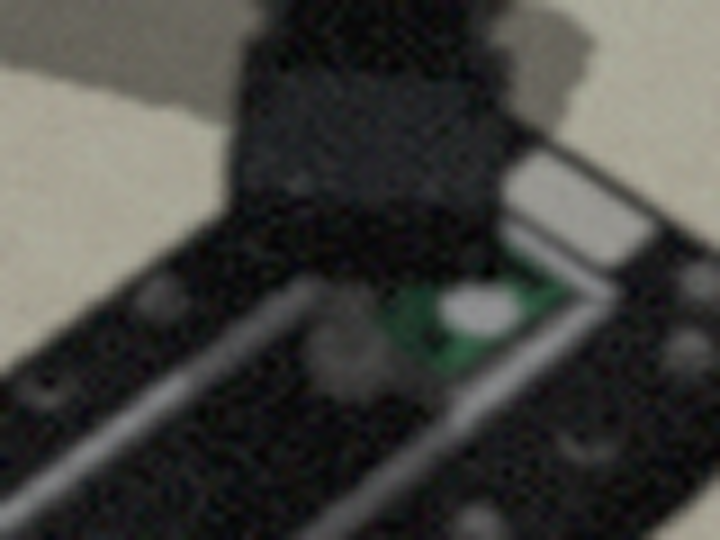

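>>> drive_tool(deltas=[{"dx": -0.0006, "dy": 0.0008, "dz": 0, "wx": 0, "wy": 0, "wz": 0}, {"dx": -0.0006, "dy": 0.0008, "dz": 0, "wx": 0, "wy": 0, "wz": 0}, {"dx": -0.0006, "dy": 0.0008, "dz": 0, "wx": 0, "wy": 0, "wz": 0}])

```text
time_s: 9.9
tcp_pos: [0.5225, 0.0055, 0.1196]
ee_rot: [[-0.809, -0.588, -0.0], [-0.588, 0.809, -0.001], [0.001, -0.001, -1.0]]
wrist_force: [0.9, -4.9, -1.9]
gripper_width: 0.271
```

>>> drive_tool(deltas=[{"dx": -0.0006, "dy": 0.0008, "dz": 0, "wx": 0, "wy": 0, "wz": 0}, {"dx": -0.0006, "dy": 0.0008, "dz": 0, "wx": 0, "wy": 0, "wz": 0}, {"dx": -0.0006, "dy": 0.0008, "dz": 0, "wx": 0, "wy": 0, "wz": 0}])

```text
time_s: 10.2
tcp_pos: [0.5228, 0.006, 0.1197]
ee_rot: [[-0.809, -0.588, 0.0], [-0.588, 0.809, -0.002], [0.001, -0.002, -1.0]]
wrist_force: [3.3, -7.9, -2.2]
gripper_width: 0.275
```

>>> drive_tool(deltas=[{"dx": 0.0015, "dy": -0.0018, "dz": 0, "wx": 0, "wy": 0, "wz": 0}, {"dx": 0.0032, "dy": -0.0039, "dz": 0, "wx": 0, "wy": 0, "wz": 0}, {"dx": 0.0064, "dy": -0.0077, "dz": 0, "wx": 0, "wy": 0, "wz": 0}, {"dx": 0.0064, "dy": -0.0077, "dz": -0.01, "wx": 0, "wy": 0, "wz": 0}, {"dx": 0.0064, "dy": -0.0077, "dz": -0.025, "wx": 0, "wy": 0, "wz": 0}, {"dx": 0.0064, "dy": -0.0077, "dz": -0.03, "wx": 0, "wy": 0, "wz": 0}, {"dx": 0.0064, "dy": -0.0077, "dz": -0.03, "wx": 0, "wy": 0, "wz": 0}])

```text
time_s: 10.9
tcp_pos: [0.5226, -0.0024, 0.1509]
ee_rot: [[-0.809, -0.588, 0.003], [-0.588, 0.809, 0.001], [-0.003, -0.001, -1.0]]
wrist_force: [0.2, -0.2, -1.3]
gripper_width: 0.272
```

```bash
python3 - <<'E'
from h import *
todelta([.5261,.0470,.15])
im=cams.capture("scene");crop(im,290,165,80,60,9,"pics/s11.png")
s=r.sense()["tcp_pos"]; print(proj("scene",[s-[0,0,.0665],s-[0,0,.0525],s-[0,0,.0]])*9-9*np.array([290,165]))
for z in(.0624,): print(proj("scene",[[.5391,.0456,z]])*9-9*np.array([290,165]))
E
```

```text
t 10.9 tcp [ 0.5226 -0.0024  0.1509] delta [-0.0319  0.0379  0.0009] yaw_y 125.99 F [ 0.2 -0.2 -1.3] g 0.272
[[344.50374407 317.07196618]
 [345.45477267 286.43954812]
 [349.1905049  165.80249961]]
[[481.08827902 300.60864786]]
```

View pics/s11.png

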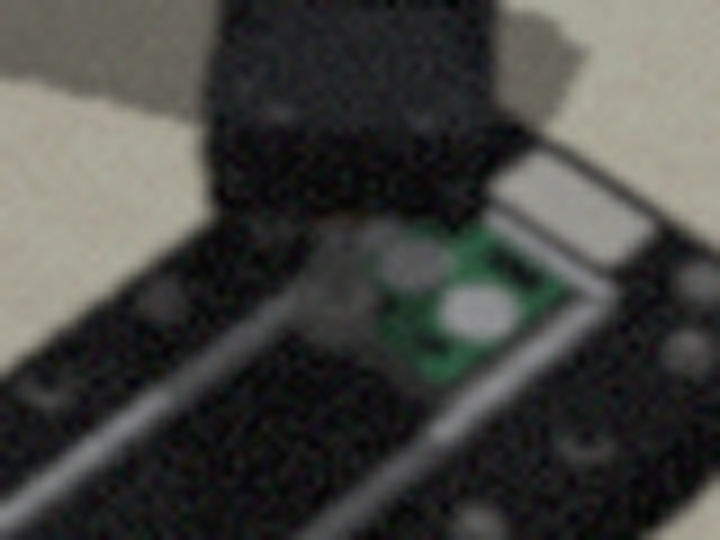

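```bash
python3 - <<'E'
from h import *
f=lambda u,s,x0,y0:(np.array(u,float)+.5)/s-.5+np.array([x0,y0])
uv=f([(480,308),(412,263)],9,290,165)
for z in(.0654,.0634,.0614):
    P=plane("scene",uv,z);print(z,P.round(4).tolist(),P.mean(0).round(4))
# stop top corner outer-far in scene at (612,290)
print("wall/stop corner",plane("scene",f([(612,290)],9,290,165),.060).round(4))
# same for the wall free end in scene earlier: far wall end
E
```

```text
0.0654 [[0.5403, 0.0412, 0.0654], [0.5119, 0.0425, 0.0654]] [0.5261 0.0418 0.0654]
0.0634 [[0.5393, 0.0427, 0.0634], [0.5108, 0.0439, 0.0634]] [0.525  0.0433 0.0634]
0.0614 [[0.5382, 0.0442, 0.0614], [0.5097, 0.0454, 0.0614]] [0.524  0.0448 0.0614]
wall/stop corner [[0.565  0.0785 0.06  ]]
```

>>> drive_tool(deltas=[{"dx": -0.008, "dy": 0.01, "dz": 0, "wx": 0, "wy": 0, "wz": 0}, {"dx": -0.019, "dy": 0.023, "dz": 0, "wx": 0, "wy": 0, "wz": 0}, {"dx": -0.028, "dy": 0.033, "dz": 0, "wx": 0, "wy": 0, "wz": 0}, {"dx": -0.0316, "dy": 0.0375, "dz": 0, "wx": 0, "wy": 0, "wz": 0}, {"dx": -0.0316, "dy": 0.0375, "dz": 0.005, "wx": 0, "wy": 0, "wz": 0}, {"dx": -0.0316, "dy": 0.0375, "dz": 0.012, "wx": 0, "wy": 0, "wz": 0}, {"dx": -0.0316, "dy": 0.0375, "dz": 0.016, "wx": 0, "wy": 0, "wz": 0}, {"dx": -0.0316, "dy": 0.0375, "dz": 0.016, "wx": 0, "wy": 0, "wz": 0}, {"dx": -0.0316, "dy": 0.0375, "dz": 0.016, "wx": 0, "wy": 0, "wz": 0}])

```text
time_s: 11.85
tcp_pos: [0.5253, 0.0457, 0.1334]
ee_rot: [[-0.809, -0.587, -0.0], [-0.587, 0.809, -0.0], [0.0, -0.0, -1.0]]
wrist_force: [0.3, -0.3, -0.5]
gripper_width: 0.269
```

```bash
python3 - <<'E'
from h import *
todelta([.526,.0465,.129])
im=cams.capture("scene");crop(im,300,155,80,60,9,"pics/s12.png")
im=cams.capture("top");crop(im,270,150,110,90,7,"pics/t12.png")
s=r.sense()["tcp_pos"]; print(proj("scene",[s-[0,0,.0665],s-[0,0,.0525],s-[0,0,.0]])*9-9*np.array([300,155]))
E
```

```text
t 11.85 tcp [0.5253 0.0457 0.1334] delta [-0.001   0.0003  0.0044] yaw_y 125.96 F [ 0.3 -0.3 -0.5] g 0.269
[[358.68336439 359.41645498]
 [360.62533791 329.33996672]
 [368.23893622 211.10563729]]
```

View pics/s12.png

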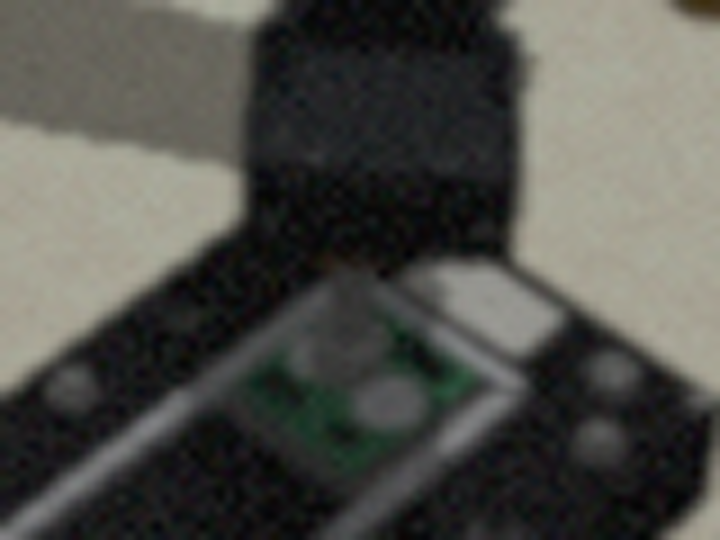

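View pics/t12.png

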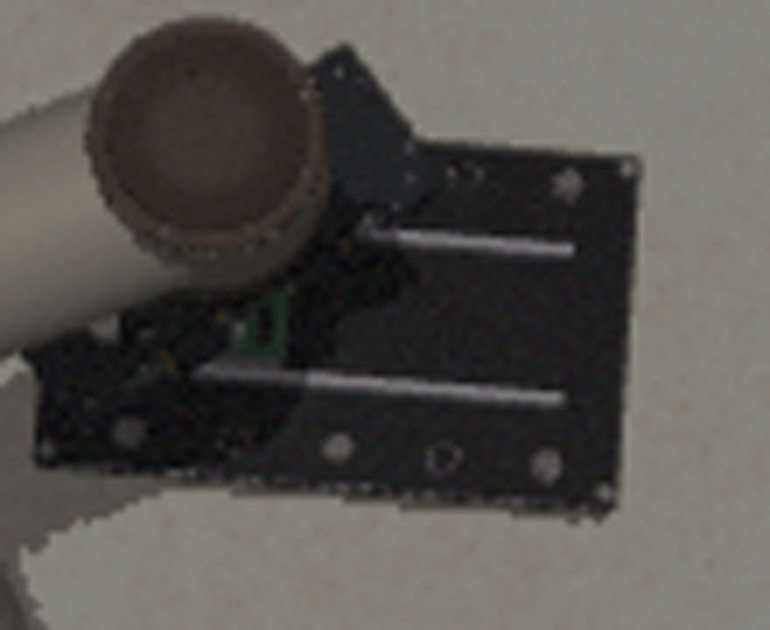

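```bash
python3 - <<'E'
from h import *
f=lambda u,s,x0,y0:(np.array(u,float)+.5)/s-.5+np.array([x0,y0])
print(plane("scene",f([(344,368),(358,381),(392,404),(345,358),(345,348)],9,300,155),.0624).round(4))
im=cams.capture("scene");im=np.clip(255*(im/255.)**.55,0,255).astype(np.uint8)
crop(im,322,180,40,30,18,"pics/s13.png")
P=r.sense()["tcp_pos"]-[0,0,.0665]
a=np.linspace(0,2*np.pi,9)
print(((proj("scene",[P])-[322,180]+.5)*18-.5).round(0), r.sense()["tcp_pos"])
E
```

```text
[[0.5197 0.0441 0.0624]
 [0.5265 0.0426 0.0624]
 [0.5408 0.0418 0.0624]
 [0.5173 0.0477 0.0624]
 [0.5146 0.0512 0.0624]]
[[330. 277.]] [0.52557376 0.0460125  0.13380498]
```

View pics/s13.png

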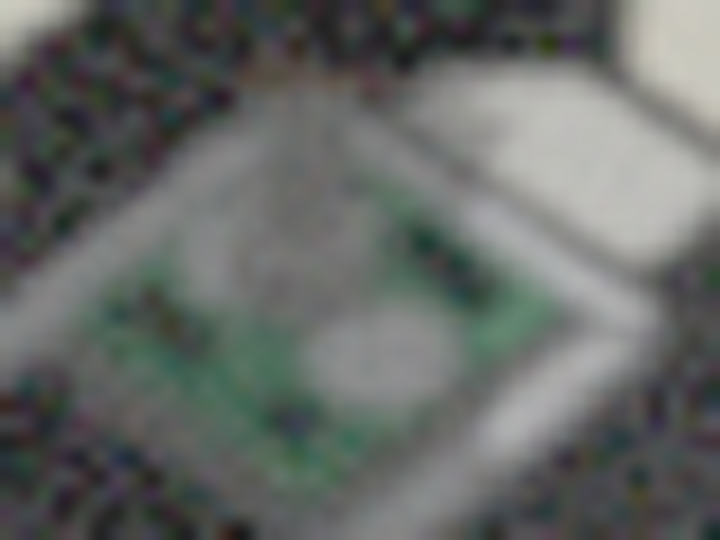

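>>> drive_tool(deltas=[{"dx": -0.0012, "dy": -0.0033, "dz": 0, "wx": 0, "wy": 0, "wz": 0}, {"dx": -0.0012, "dy": -0.0033, "dz": 0.002, "wx": 0, "wy": 0, "wz": 0}, {"dx": -0.0012, "dy": -0.0033, "dz": 0.003, "wx": 0, "wy": 0, "wz": 0}, {"dx": -0.0012, "dy": -0.0033, "dz": 0.003, "wx": 0, "wy": 0, "wz": 0}])

```text
time_s: 12.4
tcp_pos: [0.5281, 0.0441, 0.1303]
ee_rot: [[-0.809, -0.587, -0.001], [-0.587, 0.809, -0.0], [0.001, 0.0, -1.0]]
wrist_force: [0.5, 0.2, -0.2]
gripper_width: 0.275
```

```bash
python3 - <<'E'
from h import *
im=np.mean([cams.capture("scene").astype(float) for _ in range(6)],0);im=np.clip(255*(im/255.)**.55,0,255).astype(np.uint8)
crop(im,322,180,40,30,18,"pics/s14.png")
P=r.sense()["tcp_pos"]-[0,0,.0665]
print(((proj("scene",[P])-[322,180]+.5)*18-.5).round(0), r.sense()["tcp_pos"])
E
```

```text
[[336. 305.]] [0.52831741 0.04421786 0.1306189 ]
```

View pics/s14.png

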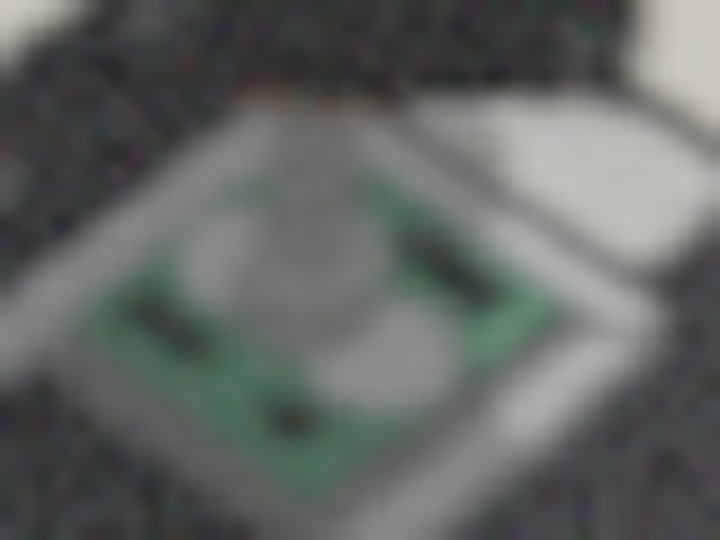

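>>> drive_tool(deltas=[{"dx": -0.0002, "dy": -0.0012, "dz": 0, "wx": 0, "wy": 0, "wz": 0}, {"dx": -0.0002, "dy": -0.0012, "dz": 0.001, "wx": 0, "wy": 0, "wz": 0}, {"dx": -0.0002, "dy": -0.0012, "dz": 0.0015, "wx": 0, "wy": 0, "wz": 0}, {"dx": -0.0002, "dy": -0.0012, "dz": 0.0015, "wx": 0, "wy": 0, "wz": 0}])

```text
time_s: 13.1
tcp_pos: [0.5292, 0.0433, 0.129]
ee_rot: [[-0.809, -0.588, 0.0], [-0.588, 0.809, -0.0], [0.0, -0.0, -1.0]]
wrist_force: [-0.6, -0.0, -1.0]
gripper_width: 0.274
```

>>> drive_tool(deltas=[{"dx": 0, "dy": 0, "dz": 0.001, "wx": 0, "wy": 0, "wz": 0}, {"dx": 0, "dy": 0, "dz": 0.001, "wx": 0, "wy": 0, "wz": 0}])

```text
time_s: 13.3
tcp_pos: [0.5293, 0.0432, 0.1284]
ee_rot: [[-0.809, -0.588, 0.0], [-0.588, 0.809, -0.0], [-0.0, -0.0, -1.0]]
wrist_force: [-1.0, -0.3, 1.8]
gripper_width: 0.273
```

>>> drive_tool(deltas=[{"dx": 0, "dy": 0, "dz": 0.001, "wx": 0, "wy": 0, "wz": 0}, {"dx": 0, "dy": 0, "dz": 0.001, "wx": 0, "wy": 0, "wz": 0}])

```text
time_s: 13.5
tcp_pos: [0.5293, 0.0432, 0.1274]
ee_rot: [[-0.809, -0.588, 0.0], [-0.588, 0.809, -0.0], [-0.0, -0.0, -1.0]]
wrist_force: [0.3, -0.9, 2.7]
gripper_width: 0.276
```

Contact with the cartridge; pressing on in small steps.

>>> drive_tool(deltas=[{"dx": 0, "dy": 0, "dz": 0.001, "wx": 0, "wy": 0, "wz": 0}, {"dx": 0, "dy": 0, "dz": 0.001, "wx": 0, "wy": 0, "wz": 0}])

```text
time_s: 13.7
tcp_pos: [0.5293, 0.0432, 0.1263]
ee_rot: [[-0.809, -0.588, 0.0], [-0.588, 0.809, -0.0], [-0.0, -0.0, -1.0]]
wrist_force: [-0.9, -0.7, 4.3]
gripper_width: 0.273
```

>>> drive_tool(deltas=[{"dx": 0, "dy": 0, "dz": 0.001, "wx": 0, "wy": 0, "wz": 0}, {"dx": 0, "dy": 0, "dz": 0.001, "wx": 0, "wy": 0, "wz": 0}])

```text
time_s: 13.9
tcp_pos: [0.5293, 0.0432, 0.1253]
ee_rot: [[-0.809, -0.588, 0.0], [-0.588, 0.809, -0.0], [-0.0, -0.0, -1.0]]
wrist_force: [-1.1, -1.0, 4.8]
gripper_width: 0.276
```

>>> drive_tool(deltas=[{"dx": 0, "dy": 0, "dz": 0.001, "wx": 0, "wy": 0, "wz": 0}, {"dx": 0, "dy": 0, "dz": 0.001, "wx": 0, "wy": 0, "wz": 0}])

```text
time_s: 14.1
tcp_pos: [0.5294, 0.0433, 0.1245]
ee_rot: [[-0.809, -0.588, 0.001], [-0.588, 0.809, -0.0], [-0.0, -0.0, -1.0]]
wrist_force: [-1.3, -1.6, 6.4]
gripper_width: 0.276
```

>>> drive_tool(deltas=[{"dx": 0, "dy": 0, "dz": 0.001, "wx": 0, "wy": 0, "wz": 0}, {"dx": 0, "dy": 0, "dz": 0.001, "wx": 0, "wy": 0, "wz": 0}])

```text
time_s: 14.3
tcp_pos: [0.5296, 0.0433, 0.1239]
ee_rot: [[-0.809, -0.588, 0.001], [-0.588, 0.809, -0.0], [-0.001, -0.001, -1.0]]
wrist_force: [-1.7, -0.7, 7.5]
gripper_width: 0.27
```

>>> drive_tool(deltas=[{"dx": 0, "dy": 0, "dz": 0.001, "wx": 0, "wy": 0, "wz": 0}, {"dx": 0, "dy": 0, "dz": 0.001, "wx": 0, "wy": 0, "wz": 0}])

```text
time_s: 14.5
tcp_pos: [0.5299, 0.0433, 0.1233]
ee_rot: [[-0.809, -0.588, 0.002], [-0.588, 0.809, -0.0], [-0.001, -0.001, -1.0]]
wrist_force: [-2.3, -1.3, 8.0]
gripper_width: 0.272
```

>>> drive_tool(deltas=[{"dx": 0, "dy": 0, "dz": 0.001, "wx": 0, "wy": 0, "wz": 0}, {"dx": 0, "dy": 0, "dz": 0.001, "wx": 0, "wy": 0, "wz": 0}])

```text
time_s: 14.7
tcp_pos: [0.5301, 0.0433, 0.1228]
ee_rot: [[-0.809, -0.588, 0.003], [-0.588, 0.809, -0.0], [-0.002, -0.002, -1.0]]
wrist_force: [-3.0, -1.6, 12.0]
gripper_width: 0.274
```

>>> drive_tool(deltas=[{"dx": 0, "dy": 0, "dz": 0.001, "wx": 0, "wy": 0, "wz": 0}, {"dx": 0, "dy": 0, "dz": 0.001, "wx": 0, "wy": 0, "wz": 0}])

```text
time_s: 14.9
tcp_pos: [0.5304, 0.0433, 0.1223]
ee_rot: [[-0.809, -0.588, 0.003], [-0.588, 0.809, -0.0], [-0.002, -0.002, -1.0]]
wrist_force: [-2.3, -1.7, 13.2]
gripper_width: 0.271
```

```bash
python3 - <<'E'
from h import *
im=np.mean([cams.capture("scene").astype(float) for _ in range(4)],0);im=np.clip(255*(im/255.)**.55,0,255).astype(np.uint8)
crop(im,322,175,40,35,17,"pics/s15.png")
s=r.sense();print(s["tcp_pos"],s["wrist_force"],s["moment"])
E
```

```text
[0.53036199 0.04330321 0.12231991] [-3.11753237 -0.77963275 13.51953763] [-0.37982661  1.02265222  0.05436336]
```

View pics/s15.png

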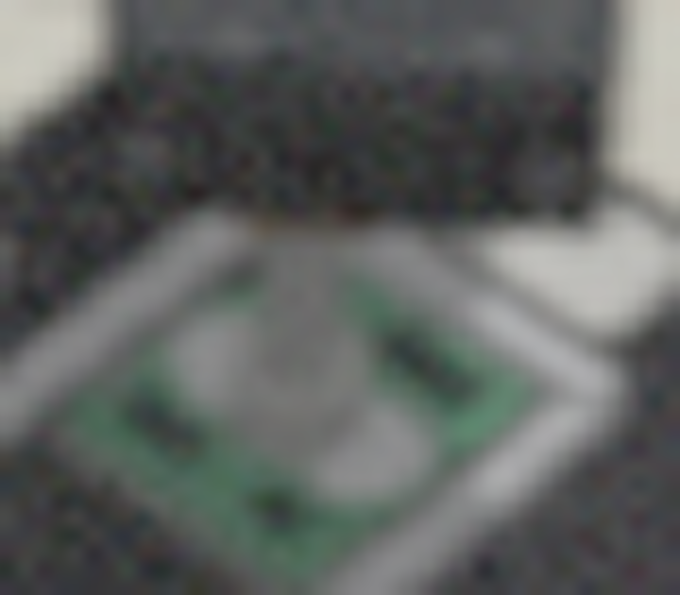

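>>> drive_tool(deltas=[{"dx": 0, "dy": 0, "dz": 0.001, "wx": 0, "wy": 0, "wz": 0}, {"dx": 0, "dy": 0, "dz": 0.001, "wx": 0, "wy": 0, "wz": 0}])

```text
time_s: 15.3
tcp_pos: [0.5305, 0.0433, 0.1219]
ee_rot: [[-0.808, -0.589, 0.004], [-0.589, 0.808, -0.0], [-0.003, -0.002, -1.0]]
wrist_force: [-4.2, -1.3, 16.3]
gripper_width: 0.276
```

>>> drive_tool(deltas=[{"dx": 0, "dy": 0, "dz": 0.001, "wx": 0, "wy": 0, "wz": 0}, {"dx": 0, "dy": 0, "dz": 0.001, "wx": 0, "wy": 0, "wz": 0}])

```text
time_s: 15.5
tcp_pos: [0.5306, 0.0434, 0.1214]
ee_rot: [[-0.808, -0.589, 0.004], [-0.589, 0.808, -0.0], [-0.003, -0.003, -1.0]]
wrist_force: [-3.9, -0.9, 19.2]
gripper_width: 0.279
```

>>> drive_tool(deltas=[{"dx": 0, "dy": 0, "dz": 0.001, "wx": 0, "wy": 0, "wz": 0}, {"dx": 0, "dy": 0, "dz": 0.001, "wx": 0, "wy": 0, "wz": 0}])

```text
time_s: 15.7
tcp_pos: [0.5308, 0.0434, 0.1209]
ee_rot: [[-0.808, -0.589, 0.004], [-0.589, 0.808, -0.0], [-0.003, -0.003, -1.0]]
wrist_force: [-5.2, -0.9, 20.9]
gripper_width: 0.272
```

>>> drive_tool(deltas=[{"dx": 0, "dy": 0, "dz": 0.001, "wx": 0, "wy": 0, "wz": 0}, {"dx": 0, "dy": 0, "dz": 0.001, "wx": 0, "wy": 0, "wz": 0}])

```text
time_s: 15.9
tcp_pos: [0.5308, 0.0434, 0.1202]
ee_rot: [[-0.808, -0.589, 0.005], [-0.589, 0.808, -0.0], [-0.003, -0.003, -1.0]]
wrist_force: [-6.0, -0.4, 21.8]
gripper_width: 0.276
```

>>> drive_tool(deltas=[{"dx": 0, "dy": 0, "dz": 0.001, "wx": 0, "wy": 0, "wz": 0}, {"dx": 0, "dy": 0, "dz": 0.001, "wx": 0, "wy": 0, "wz": 0}])

```text
time_s: 16.1
tcp_pos: [0.5309, 0.0434, 0.1195]
ee_rot: [[-0.808, -0.589, 0.005], [-0.589, 0.808, -0.0], [-0.004, -0.003, -1.0]]
wrist_force: [-5.7, -0.7, 23.1]
gripper_width: 0.275
```

>>> drive_tool(deltas=[{"dx": 0, "dy": 0, "dz": 0.001, "wx": 0, "wy": 0, "wz": 0}, {"dx": 0, "dy": 0, "dz": 0.001, "wx": 0, "wy": 0, "wz": 0}])

```text
time_s: 16.3
tcp_pos: [0.5312, 0.0435, 0.1191]
ee_rot: [[-0.808, -0.59, 0.006], [-0.59, 0.808, -0.0], [-0.004, -0.004, -1.0]]
wrist_force: [-6.2, 0.3, 27.1]
gripper_width: 0.275
```

```bash
python3 - <<'E'
from h import *
im=np.mean([cams.capture("scene").astype(float) for _ in range(4)],0);im=np.clip(255*(im/255.)**.55,0,255).astype(np.uint8)
crop(im,322,175,40,35,17,"pics/s16.png")
s=r.sense();print(s["tcp_pos"],s["wrist_force"],s["moment"])
E
```

```text
[0.53120795 0.04352509 0.11912606] [-6.67721879 -0.77573988 26.87696877] [0.01889785 2.44759997 0.07070251]
```

View pics/s16.png

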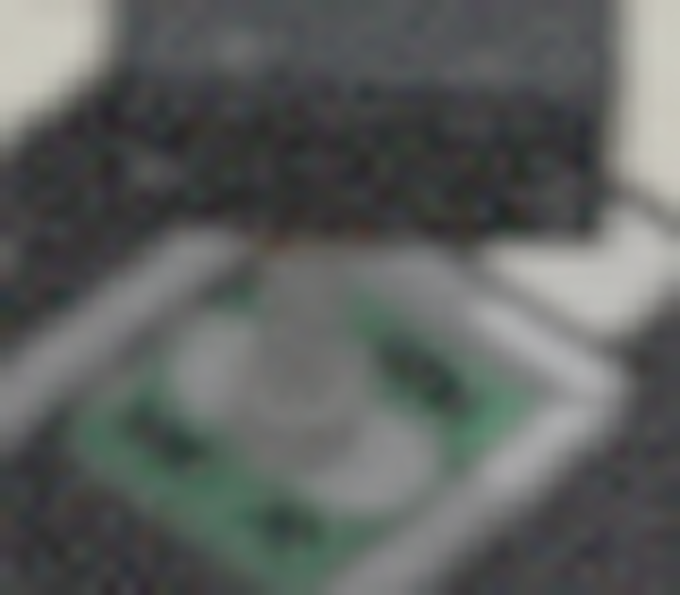

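```bash
python3 - <<'E'
from h import *
a=cv2.imread("pics/s14.png"); # crop 322,180,40x30 @18
a=cv2.resize(a,(380,285)) # 9.5
b=cv2.imread("pics/s16.png") #322,175 40x35@17
b=cv2.resize(b,None,fx=9.5/17,fy=9.5/17,interpolation=cv2.INTER_AREA)[int(5*9.5):,:380]
c=np.zeros((590,400,3),np.uint8);c[:285,:380]=a;c[300:300+b.shape[0],:b.shape[1]]=b
c=cv2.resize(c,None,fx=1,fy=1);
for x in range(0,400,50): c[:,x]=(0,255,255)
for y in range(0,285,50): c[y]=(0,255,255); c[min(300+y,589)]=(0,255,255)
cv2.imwrite("pics/cmp.png",c)
E
```

```text
(no output)
```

View pics/cmp.png

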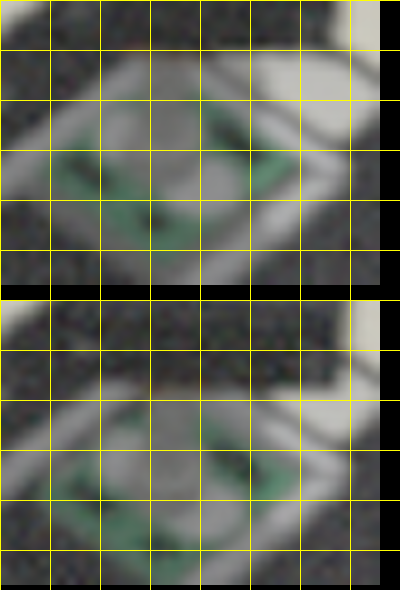

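>>> drive_tool(deltas=[{"dx": 0.0012, "dy": 0.0009, "dz": 0, "wx": 0, "wy": 0, "wz": 0}, {"dx": 0.0012, "dy": 0.0009, "dz": 0.001, "wx": 0, "wy": 0, "wz": 0}])

```text
time_s: 16.7
tcp_pos: [0.531, 0.0436, 0.1189]
ee_rot: [[-0.807, -0.59, 0.009], [-0.59, 0.807, -0.0], [-0.007, -0.005, -1.0]]
wrist_force: [-5.8, -0.7, 32.7]
gripper_width: 0.275
```

>>> drive_tool(deltas=[{"dx": 0, "dy": 0, "dz": 0.001, "wx": 0, "wy": 0, "wz": 0}, {"dx": 0, "dy": 0, "dz": 0.001, "wx": 0, "wy": 0, "wz": 0}])

```text
time_s: 16.9
tcp_pos: [0.5318, 0.0441, 0.1186]
ee_rot: [[-0.807, -0.59, 0.011], [-0.59, 0.807, 0.001], [-0.009, -0.006, -1.0]]
wrist_force: [-5.8, 0.5, 29.8]
gripper_width: 0.276
```

```bash
python3 - <<'E'
from h import *
im=np.mean([cams.capture("scene").astype(float) for _ in range(4)],0);im=np.clip(255*(im/255.)**.55,0,255).astype(np.uint8)
crop(im,317,170,50,42,14,"pics/s17.png")
s=r.sense();print(s["tcp_pos"],s["wrist_force"],s["moment"])
E
```

```text
[0.53181147 0.04412028 0.11860329] [-5.34093296  0.45854962 29.87054669] [0.0905911  2.05999682 0.0188148 ]
```

View pics/s17.png

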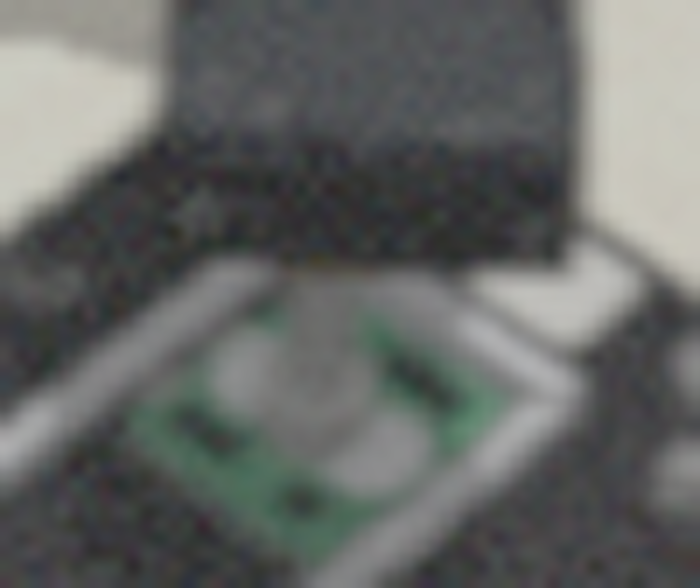

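```bash
python3 - <<'E'
from h import *
for z in(.0624,.058,.054,.05,.046): print(z,proj("scene",[[.5391,.0456,z],[.5111,.0473,z]]).round(2).tolist(), ((proj("scene",[[.5391,.0456,z],[.5111,.0473,z]])-[317,170]+.5)*14-.5).round(0).tolist())
im=np.mean([cams.capture("scene").astype(float) for _ in range(3)],0)
a=im[180:215,318:362]
g=(a[...,1]>a[...,0]*1.25)&(a[...,1]>a[...,2]*1.1)
for row in g: print(''.join('#' if v else '.' for v in row))
E
```

```text
0.0624 [[343.45, 198.4], [336.11, 193.4]] [[377.0, 404.0], [274.0, 334.0]]
0.058 [[343.38, 199.43], [336.06, 194.43]] [[376.0, 419.0], [273.0, 349.0]]
0.054 [[343.31, 200.36], [336.01, 195.37]] [[375.0, 432.0], [273.0, 362.0]]
0.05 [[343.23, 201.28], [335.96, 196.29]] [[374.0, 444.0], [272.0, 375.0]]
0.046 [[343.16, 202.2], [335.91, 197.22]] [[373.0, 457.0], [271.0, 388.0]]
..........#.................................
..............#...............#.............
...............#............................
................#.............##.....#......
................................#...........
....#.......................................
................#...........................
......................#..#..................
.#..........................................
............................................
............................................
............................................
.................##......#..................
..................#.....####................
........................#####...............
..........................####..............
...
[... 151 characters left out ...]
..........######.........
........####.####.............####..........
........######..##............###...........
..........#########...........##............
..........###########.......................
.............#########......................
.........#.#...##########...................
...............############.................
......#.........#########...................
...................#####....................
.......#...........####.....................
...............#............................
............................................
...##.......................................
................................#...........
............................................
```

>>> drive_tool(deltas=[{"dx": 0, "dy": 0, "dz": -0.004, "wx": 0, "wy": 0, "wz": 0}, {"dx": 0, "dy": 0, "dz": -0.009, "wx": 0, "wy": 0, "wz": 0}, {"dx": 0, "dy": 0, "dz": -0.015, "wx": 0, "wy": 0, "wz": 0}, {"dx": 0, "dy": 0, "dz": -0.025, "wx": 0, "wy": 0, "wz": 0}, {"dx": 0, "dy": 0, "dz": -0.035, "wx": 0, "wy": 0, "wz": 0}, {"dx": 0, "dy": 0, "dz": -0.035, "wx": 0, "wy": 0, "wz": 0}, {"dx": 0, "dy": 0, "dz": -0.035, "wx": 0, "wy": 0, "wz": 0}])

```text
time_s: 17.95
tcp_pos: [0.5274, 0.0434, 0.1469]
ee_rot: [[-0.809, -0.587, -0.0], [-0.587, 0.809, 0.0], [0.0, 0.0, -1.0]]
wrist_force: [-0.6, 1.1, -1.6]
gripper_width: 0.27
```

```bash
python3 - <<'E'
from h import *
im=np.mean([cams.capture("scene").astype(float) for _ in range(4)],0);im=np.clip(255*(im/255.)**.55,0,255).astype(np.uint8)
crop(im,317,170,50,42,14,"pics/s18.png")
s=r.sense();P=s["tcp_pos"];print(P,s["wrist_force"])
print(((proj("scene",[P-[0,0,.0665],P-[0,0,.0525],P])-[317,170]+.5)*14-.5).round(0))
E
```

```text
[0.52726858 0.0432229  0.14650224] [-0.23151002  0.05946852 -1.26819089]
[[328. 324.]
 [331. 277.]
 [343.  89.]]
```

View pics/s18.png

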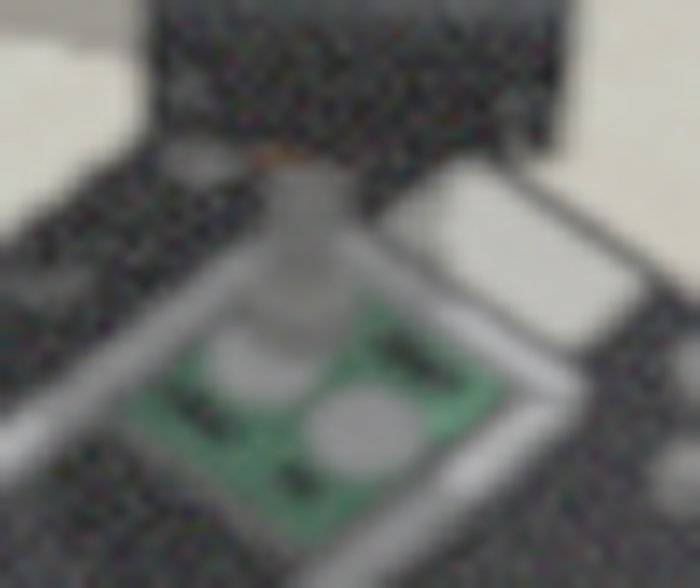

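>>> drive_tool(deltas=[{"dx": 0.004, "dy": 0.004, "dz": 0, "wx": 0, "wy": 0, "wz": 0}, {"dx": 0.0085, "dy": 0.0087, "dz": 0, "wx": 0, "wy": 0, "wz": 0}, {"dx": 0.0085, "dy": 0.0087, "dz": 0.006, "wx": 0, "wy": 0, "wz": 0}, {"dx": 0.0085, "dy": 0.0087, "dz": 0.012, "wx": 0, "wy": 0, "wz": 0}, {"dx": 0.0085, "dy": 0.0087, "dz": 0.017, "wx": 0, "wy": 0, "wz": 0}, {"dx": 0.0085, "dy": 0.0087, "dz": 0.02, "wx": 0, "wy": 0, "wz": 0}, {"dx": 0.0085, "dy": 0.0087, "dz": 0.02, "wx": 0, "wy": 0, "wz": 0}, {"dx": 0.0085, "dy": 0.0087, "dz": 0.02, "wx": 0, "wy": 0, "wz": 0}])

```text
time_s: 18.95
tcp_pos: [0.5158, 0.0454, 0.127]
ee_rot: [[-0.809, -0.588, -0.0], [-0.588, 0.809, -0.0], [0.0, -0.0, -1.0]]
wrist_force: [-0.0, 0.5, -1.5]
gripper_width: 0.271
```

```bash
python3 - <<'E'
from h import *
im=np.mean([cams.capture("scene").astype(float) for _ in range(4)],0);im=np.clip(255*(im/255.)**.55,0,255).astype(np.uint8)
crop(im,317,170,50,42,14,"pics/s19.png")
s=r.sense();P=s["tcp_pos"];print(P,s["wrist_force"])
print(((proj("scene",[P-[0,0,.0665],P-[0,0,.0525],P])-[317,170]+.5)*14-.5).round(0))
E
```

```text
[0.51585052 0.04541166 0.12726523] [-0.0107458  -0.13268312 -1.77812462]
[[286. 356.]
 [289. 309.]
 [299. 127.]]
```

View pics/s19.png

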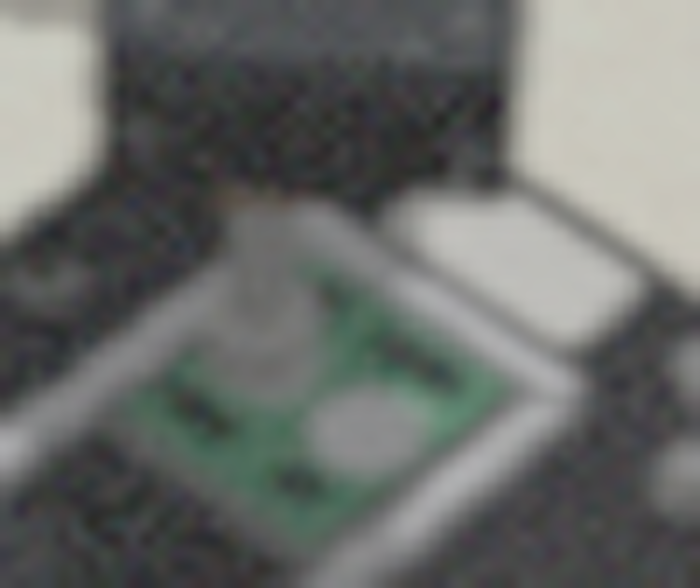

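>>> drive_tool(deltas=[{"dx": 0, "dy": 0.0012, "dz": 0.001, "wx": 0, "wy": 0, "wz": 0}, {"dx": 0, "dy": 0.0012, "dz": 0.002, "wx": 0, "wy": 0, "wz": 0}])

```text
time_s: 19.35
tcp_pos: [0.5149, 0.0464, 0.1251]
ee_rot: [[-0.809, -0.588, 0.0], [-0.588, 0.809, 0.0], [-0.0, -0.0, -1.0]]
wrist_force: [-0.6, 0.1, -1.1]
gripper_width: 0.273
```

>>> drive_tool(deltas=[{"dx": 0, "dy": 0, "dz": 0.001, "wx": 0, "wy": 0, "wz": 0}, {"dx": 0, "dy": 0, "dz": 0.002, "wx": 0, "wy": 0, "wz": 0}])

```text
time_s: 19.55
tcp_pos: [0.5152, 0.0464, 0.1233]
ee_rot: [[-0.809, -0.588, 0.001], [-0.588, 0.809, -0.0], [-0.0, -0.0, -1.0]]
wrist_force: [-0.5, 0.6, 1.4]
gripper_width: 0.275
```

>>> drive_tool(deltas=[{"dx": 0, "dy": 0, "dz": 0.001, "wx": 0, "wy": 0, "wz": 0}, {"dx": 0, "dy": 0, "dz": 0.002, "wx": 0, "wy": 0, "wz": 0}])

```text
time_s: 19.75
tcp_pos: [0.5153, 0.0464, 0.1216]
ee_rot: [[-0.809, -0.588, 0.001], [-0.588, 0.809, 0.0], [-0.001, -0.001, -1.0]]
wrist_force: [-0.5, -0.1, 4.8]
gripper_width: 0.274
```

>>> drive_tool(deltas=[{"dx": 0, "dy": 0, "dz": 0.001, "wx": 0, "wy": 0, "wz": 0}, {"dx": 0, "dy": 0, "dz": 0.002, "wx": 0, "wy": 0, "wz": 0}])

```text
time_s: 19.95
tcp_pos: [0.5154, 0.0464, 0.1197]
ee_rot: [[-0.809, -0.588, 0.001], [-0.588, 0.809, 0.0], [-0.001, -0.001, -1.0]]
wrist_force: [-0.2, 0.7, 6.4]
gripper_width: 0.274
```

>>> drive_tool(deltas=[{"dx": 0, "dy": 0, "dz": 0.001, "wx": 0, "wy": 0, "wz": 0}, {"dx": 0, "dy": 0, "dz": 0.002, "wx": 0, "wy": 0, "wz": 0}])

```text
time_s: 20.15
tcp_pos: [0.5162, 0.0464, 0.119]
ee_rot: [[-0.808, -0.588, 0.003], [-0.588, 0.808, -0.0], [-0.002, -0.002, -1.0]]
wrist_force: [-3.3, 0.2, 14.8]
gripper_width: 0.274
```

>>> drive_tool(deltas=[{"dx": 0, "dy": 0, "dz": 0.001, "wx": 0, "wy": 0, "wz": 0}, {"dx": 0, "dy": 0, "dz": 0.001, "wx": 0, "wy": 0, "wz": 0}])

```text
time_s: 20.35
tcp_pos: [0.5162, 0.0464, 0.119]
ee_rot: [[-0.808, -0.589, 0.003], [-0.589, 0.808, -0.0], [-0.002, -0.002, -1.0]]
wrist_force: [-4.7, 0.1, 16.7]
gripper_width: 0.274
```

>>> drive_tool(deltas=[{"dx": 0, "dy": 0, "dz": 0.001, "wx": 0, "wy": 0, "wz": 0}, {"dx": 0, "dy": 0, "dz": 0.001, "wx": 0, "wy": 0, "wz": 0}])

```text
time_s: 20.55
tcp_pos: [0.5165, 0.0466, 0.1174]
ee_rot: [[-0.809, -0.588, 0.005], [-0.588, 0.809, 0.001], [-0.004, -0.002, -1.0]]
wrist_force: [-0.9, -0.8, 7.2]
gripper_width: 0.271
```

>>> drive_tool(deltas=[{"dx": 0, "dy": 0, "dz": 0.001, "wx": 0, "wy": 0, "wz": 0}, {"dx": 0, "dy": 0, "dz": 0.001, "wx": 0, "wy": 0, "wz": 0}])

```text
time_s: 20.75
tcp_pos: [0.5167, 0.0465, 0.1159]
ee_rot: [[-0.809, -0.588, 0.004], [-0.588, 0.809, 0.0], [-0.004, -0.002, -1.0]]
wrist_force: [-0.6, -0.3, 8.7]
gripper_width: 0.274
```

```bash
python3 - <<'E'
from h import *
im=np.mean([cams.capture("scene").astype(float) for _ in range(4)],0);im=np.clip(255*(im/255.)**.55,0,255).astype(np.uint8)
crop(im,317,170,50,42,14,"pics/s20.png")
s=r.sense();P=s["tcp_pos"];print(P,s["wrist_force"])
E
```

```text
[0.51665121 0.04656017 0.11588634] [-0.65862356 -0.86232845  9.30486296]
```

View pics/s20.png

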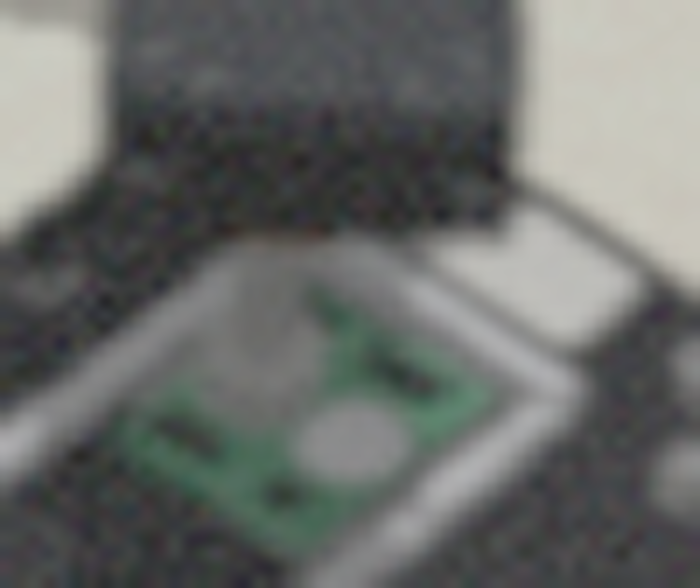

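>>> drive_tool(deltas=[{"dx": 0, "dy": 0, "dz": 0.001, "wx": 0, "wy": 0, "wz": 0}, {"dx": 0, "dy": 0, "dz": 0.002, "wx": 0, "wy": 0, "wz": 0}])

```text
time_s: 21.15
tcp_pos: [0.5169, 0.0465, 0.115]
ee_rot: [[-0.808, -0.589, 0.004], [-0.589, 0.808, -0.0], [-0.004, -0.003, -1.0]]
wrist_force: [-4.4, 0.6, 19.4]
gripper_width: 0.274
```

>>> drive_tool(deltas=[{"dx": 0, "dy": 0, "dz": 0.001, "wx": 0, "wy": 0, "wz": 0}, {"dx": 0, "dy": 0, "dz": 0.002, "wx": 0, "wy": 0, "wz": 0}])

```text
time_s: 21.35
tcp_pos: [0.5171, 0.0468, 0.112]
ee_rot: [[-0.809, -0.588, 0.006], [-0.588, 0.809, 0.001], [-0.005, -0.002, -1.0]]
wrist_force: [-1.3, -0.4, 13.8]
gripper_width: 0.275
```

>>> drive_tool(deltas=[{"dx": 0, "dy": 0, "dz": 0.001, "wx": 0, "wy": 0, "wz": 0}, {"dx": 0, "dy": 0, "dz": 0.001, "wx": 0, "wy": 0, "wz": 0}])

```text
time_s: 21.55
tcp_pos: [0.5172, 0.0468, 0.112]
ee_rot: [[-0.808, -0.589, 0.006], [-0.589, 0.808, 0.001], [-0.005, -0.003, -1.0]]
wrist_force: [-1.9, 0.4, 14.7]
gripper_width: 0.271
```

>>> drive_tool(deltas=[{"dx": 0, "dy": 0, "dz": 0.001, "wx": 0, "wy": 0, "wz": 0}, {"dx": 0, "dy": 0, "dz": 0.001, "wx": 0, "wy": 0, "wz": 0}])

```text
time_s: 21.75
tcp_pos: [0.5173, 0.0469, 0.1119]
ee_rot: [[-0.808, -0.589, 0.006], [-0.589, 0.808, 0.001], [-0.005, -0.003, -1.0]]
wrist_force: [-4.1, 0.8, 19.9]
gripper_width: 0.277
```

>>> drive_tool(deltas=[{"dx": 0, "dy": 0, "dz": -0.004, "wx": 0, "wy": 0, "wz": 0}, {"dx": 0, "dy": 0, "dz": -0.009, "wx": 0, "wy": 0, "wz": 0}, {"dx": 0, "dy": 0, "dz": -0.016, "wx": 0, "wy": 0, "wz": 0}, {"dx": 0, "dy": 0, "dz": -0.022, "wx": 0, "wy": 0, "wz": 0}, {"dx": 0, "dy": 0, "dz": -0.028, "wx": 0, "wy": 0, "wz": 0}, {"dx": 0, "dy": 0, "dz": -0.028, "wx": 0, "wy": 0, "wz": 0}, {"dx": 0, "dy": 0, "dz": -0.028, "wx": 0, "wy": 0, "wz": 0}])

```text
time_s: 22.45
tcp_pos: [0.5148, 0.0464, 0.1359]
ee_rot: [[-0.809, -0.587, -0.0], [-0.587, 0.809, 0.0], [0.0, 0.0, -1.0]]
wrist_force: [0.4, -0.1, -1.1]
gripper_width: 0.273
```

```bash
python3 - <<'E'
from h import *
im=np.mean([cams.capture("scene").astype(float) for _ in range(4)],0);im=np.clip(255*(im/255.)**.55,0,255).astype(np.uint8)
crop(im,317,170,50,42,14,"pics/s21.png")
s=r.sense();P=s["tcp_pos"];print(P,s["wrist_force"])
print(((proj("scene",[P-[0,0,.0665],P-[0,0,.0525],P])-[317,170]+.5)*14-.5).round(0))
E
```

```text
[0.514703   0.046262   0.13566654] [ 0.07801239  0.32811336 -1.27345199]
[[286. 323.]
 [289. 276.]
 [299.  91.]]
```

View pics/s21.png

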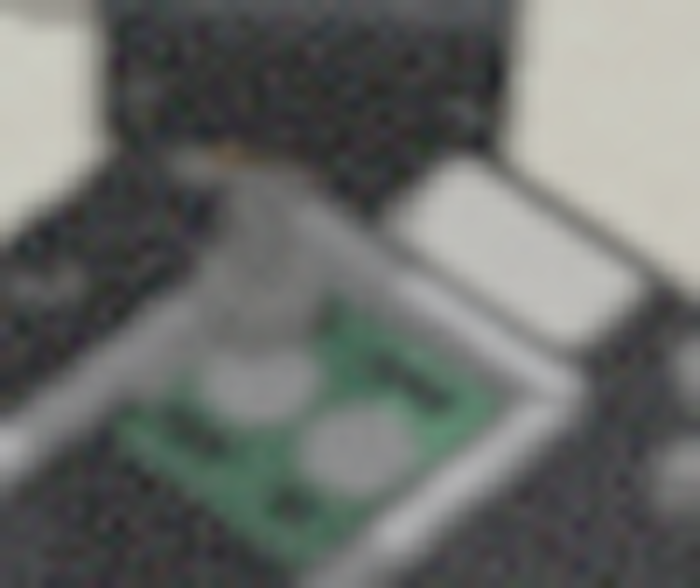

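>>> drive_tool(deltas=[{"dx": -0.006, "dy": -0.005, "dz": 0, "wx": 0, "wy": 0, "wz": 0}, {"dx": -0.014, "dy": -0.0115, "dz": 0, "wx": 0, "wy": 0, "wz": 0}, {"dx": -0.0205, "dy": -0.0175, "dz": 0, "wx": 0, "wy": 0, "wz": 0}, {"dx": -0.0205, "dy": -0.0175, "dz": 0.006, "wx": 0, "wy": 0, "wz": 0}, {"dx": -0.0205, "dy": -0.0175, "dz": 0.012, "wx": 0, "wy": 0, "wz": 0}, {"dx": -0.0205, "dy": -0.0175, "dz": 0.015, "wx": 0, "wy": 0, "wz": 0}, {"dx": -0.0205, "dy": -0.0175, "dz": 0.015, "wx": 0, "wy": 0, "wz": 0}, {"dx": -0.0205, "dy": -0.0175, "dz": 0.015, "wx": 0, "wy": 0, "wz": 0}])

```text
time_s: 23.45
tcp_pos: [0.5417, 0.0442, 0.121]
ee_rot: [[-0.809, -0.588, -0.0], [-0.588, 0.809, -0.0], [0.0, -0.0, -1.0]]
wrist_force: [-0.2, 0.5, -1.3]
gripper_width: 0.274
```

```bash
python3 - <<'E'
from h import *
im=np.mean([cams.capture("scene").astype(float) for _ in range(4)],0);im=np.clip(255*(im/255.)**.55,0,255).astype(np.uint8)
crop(im,317,170,50,42,14,"pics/s22.png")
s=r.sense();P=s["tcp_pos"];print(P,s["wrist_force"])
E
```

```text
[0.54195505 0.04432597 0.12138908] [-0.12821659 -0.36323056 -1.53712763]
```

View pics/s22.png

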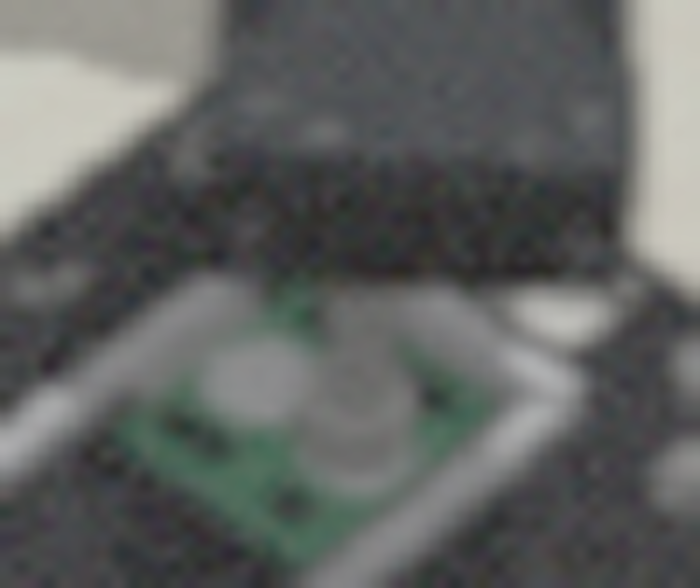

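>>> drive_tool(deltas=[{"dx": 0, "dy": 0, "dz": 0.001, "wx": 0, "wy": 0, "wz": 0}, {"dx": 0, "dy": 0, "dz": 0.002, "wx": 0, "wy": 0, "wz": 0}])

```text
time_s: 23.85
tcp_pos: [0.5418, 0.0443, 0.1191]
ee_rot: [[-0.809, -0.588, 0.0], [-0.588, 0.809, 0.0], [-0.0, -0.0, -1.0]]
wrist_force: [0.9, 0.4, -2.0]
gripper_width: 0.277
```

>>> drive_tool(deltas=[{"dx": 0, "dy": 0, "dz": 0.001, "wx": 0, "wy": 0, "wz": 0}, {"dx": 0, "dy": 0, "dz": 0.002, "wx": 0, "wy": 0, "wz": 0}])

```text
time_s: 24.05
tcp_pos: [0.5418, 0.0442, 0.1169]
ee_rot: [[-0.809, -0.587, -0.0], [-0.587, 0.809, -0.0], [0.0, 0.0, -1.0]]
wrist_force: [0.1, -0.3, -0.7]
gripper_width: 0.273
```

>>> drive_tool(deltas=[{"dx": 0, "dy": 0, "dz": 0.001, "wx": 0, "wy": 0, "wz": 0}, {"dx": 0, "dy": 0, "dz": 0.002, "wx": 0, "wy": 0, "wz": 0}])

```text
time_s: 24.25
tcp_pos: [0.5419, 0.0442, 0.1154]
ee_rot: [[-0.809, -0.588, 0.0], [-0.588, 0.809, -0.0], [0.0, -0.0, -1.0]]
wrist_force: [-0.7, 0.1, 1.9]
gripper_width: 0.272
```

>>> drive_tool(deltas=[{"dx": 0, "dy": 0, "dz": 0.001, "wx": 0, "wy": 0, "wz": 0}, {"dx": 0, "dy": 0, "dz": 0.002, "wx": 0, "wy": 0, "wz": 0}])

```text
time_s: 24.45
tcp_pos: [0.5419, 0.0442, 0.1136]
ee_rot: [[-0.809, -0.588, 0.0], [-0.588, 0.809, -0.0], [-0.0, -0.0, -1.0]]
wrist_force: [-1.8, -0.2, 5.1]
gripper_width: 0.281
```

>>> drive_tool(deltas=[{"dx": 0, "dy": 0, "dz": 0.001, "wx": 0, "wy": 0, "wz": 0}, {"dx": 0, "dy": 0, "dz": 0.001, "wx": 0, "wy": 0, "wz": 0}])

```text
time_s: 24.65
tcp_pos: [0.542, 0.0442, 0.1126]
ee_rot: [[-0.809, -0.588, 0.0], [-0.588, 0.809, -0.0], [-0.0, -0.0, -1.0]]
wrist_force: [-2.7, 1.0, 5.9]
gripper_width: 0.277
```

>>> drive_tool(deltas=[{"dx": 0, "dy": 0, "dz": 0.001, "wx": 0, "wy": 0, "wz": 0}, {"dx": 0, "dy": 0, "dz": 0.001, "wx": 0, "wy": 0, "wz": 0}])

```text
time_s: 24.85
tcp_pos: [0.542, 0.0442, 0.112]
ee_rot: [[-0.809, -0.588, 0.001], [-0.588, 0.809, -0.0], [-0.0, -0.0, -1.0]]
wrist_force: [-3.3, -0.2, 7.9]
gripper_width: 0.275
```

>>> drive_tool(deltas=[{"dx": 0, "dy": 0, "dz": 0.001, "wx": 0, "wy": 0, "wz": 0}, {"dx": 0, "dy": 0, "dz": 0.002, "wx": 0, "wy": 0, "wz": 0}])

```text
time_s: 25.05
tcp_pos: [0.5422, 0.0442, 0.1118]
ee_rot: [[-0.808, -0.589, 0.001], [-0.589, 0.808, -0.001], [-0.001, -0.001, -1.0]]
wrist_force: [-7.4, 1.5, 20.5]
gripper_width: 0.273
```

>>> drive_tool(deltas=[{"dx": 0, "dy": 0, "dz": 0.001, "wx": 0, "wy": 0, "wz": 0}, {"dx": 0, "dy": 0, "dz": 0.002, "wx": 0, "wy": 0, "wz": 0}])

```text
time_s: 25.25
tcp_pos: [0.5431, 0.0447, 0.1114]
ee_rot: [[-0.808, -0.589, 0.004], [-0.589, 0.808, 0.0], [-0.003, -0.002, -1.0]]
wrist_force: [-8.3, 4.3, 26.3]
gripper_width: 0.272
```

>>> drive_tool(deltas=[{"dx": 0, "dy": 0, "dz": 0.001, "wx": 0, "wy": 0, "wz": 0}, {"dx": 0, "dy": 0, "dz": 0.001, "wx": 0, "wy": 0, "wz": 0}])

```text
time_s: 25.45
tcp_pos: [0.5438, 0.0453, 0.1112]
ee_rot: [[-0.808, -0.589, 0.006], [-0.589, 0.808, 0.001], [-0.005, -0.002, -1.0]]
wrist_force: [-8.6, 3.6, 25.3]
gripper_width: 0.274
```

Firm bottom at the same height (TCP z about 0.112) as on the near side. Lifting off to look.

>>> drive_tool(deltas=[{"dx": 0, "dy": 0, "dz": -0.004, "wx": 0, "wy": 0, "wz": 0}, {"dx": 0, "dy": 0, "dz": -0.009, "wx": 0, "wy": 0, "wz": 0}, {"dx": 0, "dy": 0, "dz": -0.018, "wx": 0, "wy": 0, "wz": 0}, {"dx": 0, "dy": 0, "dz": -0.035, "wx": 0, "wy": 0, "wz": 0}, {"dx": 0, "dy": 0, "dz": -0.055, "wx": 0, "wy": 0, "wz": 0}, {"dx": 0, "dy": 0, "dz": -0.07, "wx": 0, "wy": 0, "wz": 0}, {"dx": 0.02, "dy": -0.03, "dz": -0.08, "wx": 0, "wy": 0, "wz": 0}, {"dx": 0.04, "dy": -0.06, "dz": -0.08, "wx": 0, "wy": 0, "wz": 0}, {"dx": 0.06, "dy": -0.09, "dz": -0.08, "wx": 0, "wy": 0, "wz": 0}, {"dx": 0.08, "dy": -0.12, "dz": -0.08, "wx": 0, "wy": 0, "wz": 0}, {"dx": 0.08, "dy": -0.12, "dz": -0.08, "wx": 0, "wy": 0, "wz": 0}, {"dx": 0.08, "dy": -0.12, "dz": -0.08, "wx": 0, "wy": 0, "wz": 0}])

```text
time_s: 26.65
tcp_pos: [0.547, -0.1007, 0.1852]
ee_rot: [[-0.811, -0.586, -0.002], [-0.586, 0.811, 0.0], [0.001, 0.001, -1.0]]
wrist_force: [-0.5, 0.1, -1.7]
gripper_width: 0.272
```

```bash
python3 - <<'E'
from h import *
im0=np.mean([cams.capture("scene").astype(float) for _ in range(4)],0);im=np.clip(255*(im0/255.)**.55,0,255).astype(np.uint8)
crop(im,317,170,50,42,14,"pics/s23.png")
crop(im0.astype(np.uint8),230,120,150,120,5,"pics/s24.png")
t=cams.capture("top");crop(t,270,150,150,100,5,"pics/t24.png")
todelta([.51,-.235,.0665])
P=r.sense()["tcp_pos"]
print(((proj("scene",[P-[0,0,.0665],P-[0,0,.0525],P])-[230,120]+.5)*5-.5).round(0))
E
```

```text
t 26.9 tcp [ 0.5476 -0.0989  0.186 ] delta [ 0.1105 -0.0879  0.1195] yaw_y 126.07 F [-0.1 -0.2 -1.9] g 0.272
[[414. 489.]
 [414. 472.]
 [412. 402.]]
```

View pics/s23.png

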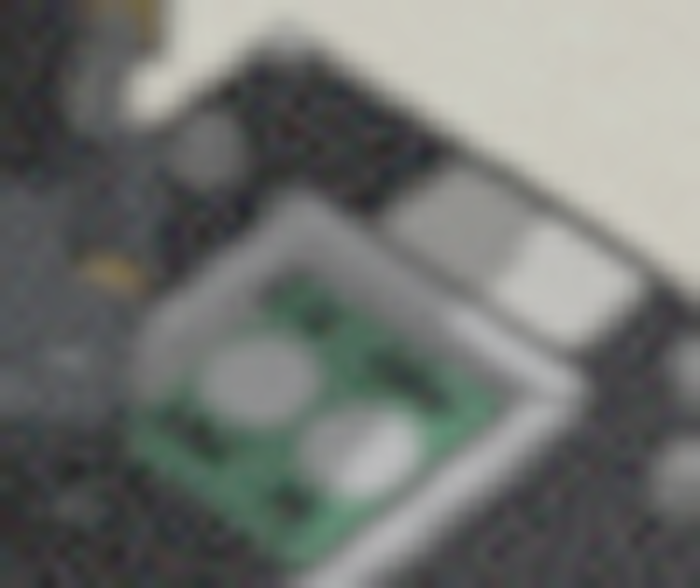

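View pics/s24.png

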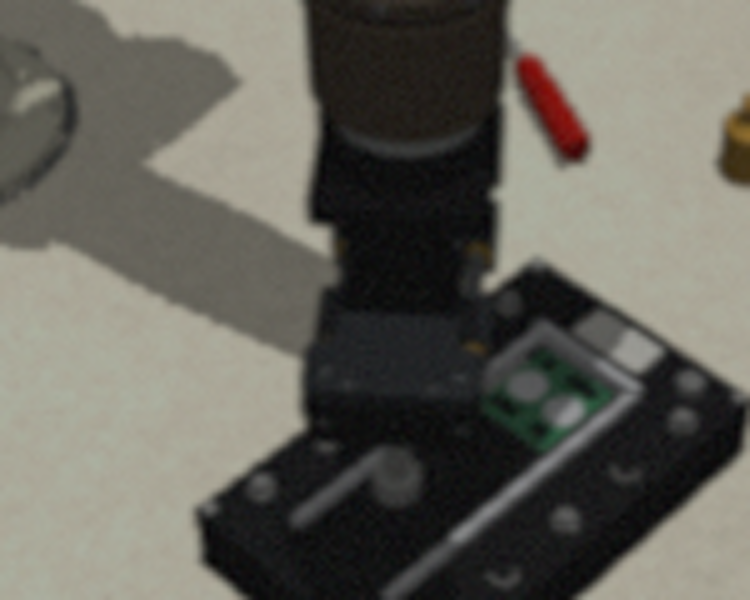

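View pics/t24.png

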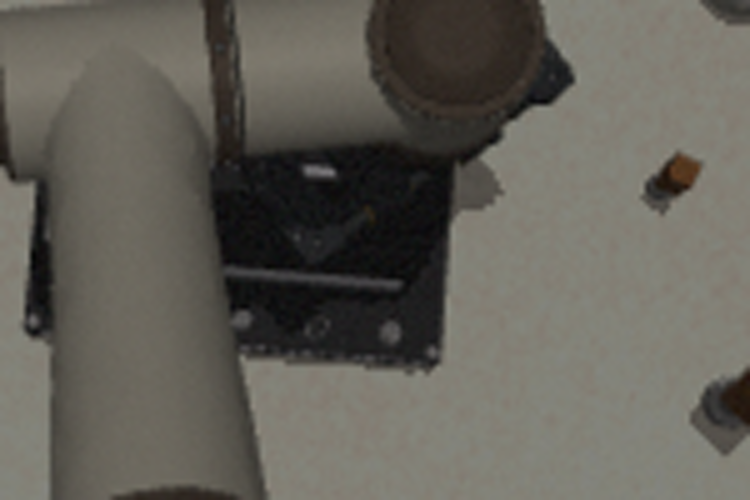

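>>> drive_tool(deltas=[{"dx": 0.012, "dy": -0.01, "dz": 0, "wx": 0, "wy": 0, "wz": 0}, {"dx": 0.03, "dy": -0.026, "dz": 0, "wx": 0, "wy": 0, "wz": 0}, {"dx": 0.05, "dy": -0.044, "dz": 0, "wx": 0, "wy": 0, "wz": 0}, {"dx": 0.07, "dy": -0.062, "dz": 0, "wx": 0, "wy": 0, "wz": 0}, {"dx": 0.088, "dy": -0.077, "dz": 0, "wx": 0, "wy": 0, "wz": 0}, {"dx": 0.101, "dy": -0.088, "dz": 0, "wx": 0, "wy": 0, "wz": 0}, {"dx": 0.101, "dy": -0.088, "dz": 0.02, "wx": 0, "wy": 0, "wz": 0}, {"dx": 0.101, "dy": -0.088, "dz": 0.045, "wx": 0, "wy": 0, "wz": 0}, {"dx": 0.101, "dy": -0.088, "dz": 0.07, "wx": 0, "wy": 0, "wz": 0}, {"dx": 0.101, "dy": -0.088, "dz": 0.09, "wx": 0, "wy": 0, "wz": 0}, {"dx": 0.101, "dy": -0.088, "dz": 0.1, "wx": 0, "wy": 0, "wz": 0}, {"dx": 0.101, "dy": -0.088, "dz": 0.1, "wx": 0, "wy": 0, "wz": 0}, {"dx": 0.101, "dy": -0.088, "dz": 0.1, "wx": 0, "wy": 0, "wz": 0}])

```text
time_s: 28.2
tcp_pos: [0.5183, -0.2307, 0.0869]
ee_rot: [[-0.809, -0.588, 0.001], [-0.588, 0.809, -0.001], [-0.001, -0.001, -1.0]]
wrist_force: [0.3, -0.1, -1.2]
gripper_width: 0.276
```

```bash
python3 - <<'E'
from h import *
im=np.mean([cams.capture("scene").astype(float) for _ in range(4)],0);im=np.clip(255*(im/255.)**.55,0,255).astype(np.uint8)
crop(im,235,200,70,75,8,"pics/s25.png")
s=r.sense();P=s["tcp_pos"];print(P,s["wrist_force"])
print(((proj("scene",[P-[0,0,.0665],P-[0,0,.0525],P-[0,0,.0115]])-[235,200]+.5)*8-.5).round(0))
E
```

```text
[ 0.51832231 -0.23053552  0.08724791] [-0.00940216 -0.25953162 -1.03496445]
[[292. 531.]
 [288. 508.]
 [275. 437.]]
```

View pics/s25.png

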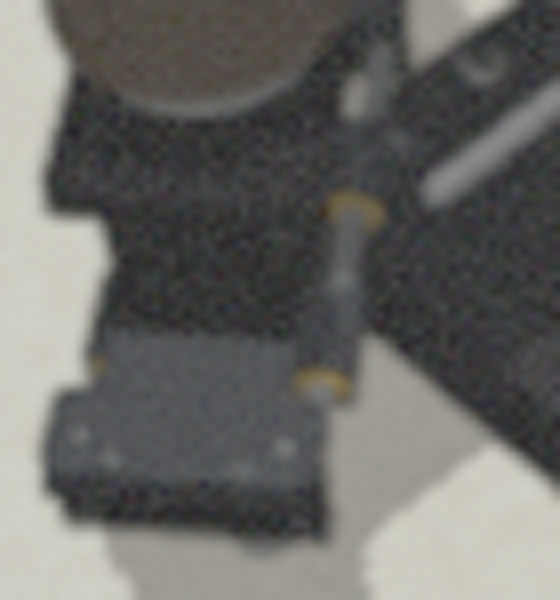

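>>> drive_tool(deltas=[{"dx": 0, "dy": 0, "dz": -0.01, "wx": 0, "wy": 0, "wz": 8}, {"dx": 0, "dy": 0, "dz": -0.02, "wx": 0, "wy": 0, "wz": 16}, {"dx": 0, "dy": 0, "dz": -0.03, "wx": 0, "wy": 0, "wz": 24}, {"dx": 0, "dy": 0, "dz": -0.03, "wx": 0, "wy": 0, "wz": 32}, {"dx": 0, "dy": 0, "dz": -0.03, "wx": 0, "wy": 0, "wz": 40}, {"dx": 0, "dy": 0, "dz": -0.03, "wx": 0, "wy": 0, "wz": 48}, {"dx": 0, "dy": 0, "dz": -0.03, "wx": 0, "wy": 0, "wz": 54}, {"dx": 0, "dy": 0, "dz": -0.03, "wx": 0, "wy": 0, "wz": 60}, {"dx": 0, "dy": 0, "dz": -0.03, "wx": 0, "wy": 0, "wz": 60}, {"dx": 0, "dy": 0, "dz": -0.03, "wx": 0, "wy": 0, "wz": 60}])

```text
time_s: 29.4
tcp_pos: [0.5178, -0.2305, 0.1166]
ee_rot: [[-0.914, 0.405, 0.001], [0.405, 0.914, -0.0], [-0.001, 0.0, -1.0]]
wrist_force: [1.2, 0.3, -1.1]
gripper_width: 0.274
```

```bash
python3 - <<'E'
from h import *
im=np.mean([cams.capture("scene").astype(float) for _ in range(4)],0);im=np.clip(255*(im/255.)**.55,0,255).astype(np.uint8)
crop(im,235,190,70,75,8,"pics/s26.png")
s=r.sense();P=s["tcp_pos"];print(P,s["ee_rot"].round(3),s["joints"].round(0),s["time_s"])
print(((proj("scene",[P-[0,0,.0665],P-[0,0,.0525],P-[0,0,.0115],P+[0,0,.04]])-[235,190]+.5)*8-.5).round(0))
E
```

```text
[ 0.51762871 -0.230442    0.11617473] [[-0.914  0.406  0.   ]
 [ 0.406  0.914 -0.   ]
 [-0.     0.    -1.   ]] [  -8.   22.  -16.    0.  -52. -106.] 29.6
[[282. 561.]
 [278. 537.]
 [264. 462.]
 [246. 361.]]
```

View pics/s26.png

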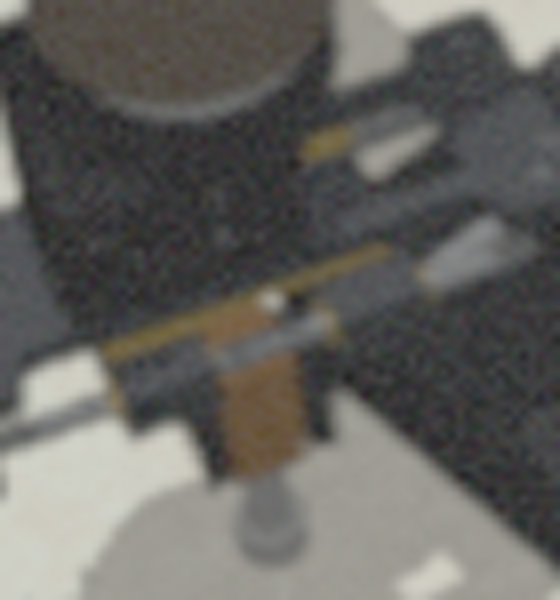

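>>> drive_tool(deltas=[{"dx": 0, "dy": 0, "dz": 0.012, "wx": 0, "wy": 0, "wz": 60}, {"dx": 0, "dy": 0, "dz": 0.025, "wx": 0, "wy": 0, "wz": 60}])

```text
time_s: 29.8
tcp_pos: [0.518, -0.2305, 0.0913]
ee_rot: [[-0.749, 0.663, 0.002], [0.663, 0.749, -0.0], [-0.001, 0.001, -1.0]]
wrist_force: [0.4, -0.6, -1.7]
gripper_width: 0.273
```

>>> drive_tool(deltas=[{"dx": 0, "dy": 0, "dz": 0.01, "wx": 0, "wy": 0, "wz": 0}, {"dx": 0, "dy": 0, "dz": 0.018, "wx": 0, "wy": 0, "wz": 0}, {"dx": 0, "dy": 0, "dz": 0.022, "wx": 0, "wy": 0, "wz": 0}, {"dx": 0, "dy": 0, "dz": 0.022, "wx": 0, "wy": 0, "wz": 0}, {"dx": 0, "dy": 0, "dz": 0.022, "wx": 0, "wy": 0, "wz": 0}])

```text
time_s: 30.3
tcp_pos: [0.5179, -0.2305, 0.0694]
ee_rot: [[-0.753, 0.658, 0.001], [0.658, 0.753, -0.0], [-0.001, 0.0, -1.0]]
wrist_force: [0.8, -0.0, -1.7]
gripper_width: 0.274
```

>>> drive_tool(deltas=[{"dx": 0, "dy": 0, "dz": 0.001, "wx": 0, "wy": 0, "wz": 0}, {"dx": 0, "dy": 0, "dz": 0.001, "wx": 0, "wy": 0, "wz": 0}])

```text
time_s: 30.5
tcp_pos: [0.5178, -0.2304, 0.0684]
ee_rot: [[-0.753, 0.659, 0.001], [0.659, 0.753, -0.0], [-0.001, 0.0, -1.0]]
wrist_force: [-0.9, -0.1, -1.1]
gripper_width: 0.274
```

>>> drive_tool(deltas=[{"dx": 0, "dy": 0, "dz": 0.001, "wx": 0, "wy": 0, "wz": 0}, {"dx": 0, "dy": 0, "dz": 0.001, "wx": 0, "wy": 0, "wz": 0}])

```text
time_s: 30.7
tcp_pos: [0.5176, -0.2304, 0.0671]
ee_rot: [[-0.752, 0.659, 0.0], [0.659, 0.752, 0.0], [-0.0, 0.0, -1.0]]
wrist_force: [-0.0, 0.2, -1.3]
gripper_width: 0.274
```

>>> drive_tool(deltas=[{"dx": 0, "dy": 0, "dz": 0.001, "wx": 0, "wy": 0, "wz": 0}, {"dx": 0, "dy": 0, "dz": 0.001, "wx": 0, "wy": 0, "wz": 0}])

```text
time_s: 30.9
tcp_pos: [0.5175, -0.2304, 0.0659]
ee_rot: [[-0.752, 0.659, -0.0], [0.659, 0.752, 0.0], [0.0, -0.0, -1.0]]
wrist_force: [0.2, -0.1, -1.7]
gripper_width: 0.269
```

>>> drive_tool(deltas=[{"dx": 0, "dy": 0, "dz": 0.001, "wx": 0, "wy": 0, "wz": 0}, {"dx": 0, "dy": 0, "dz": 0.001, "wx": 0, "wy": 0, "wz": 0}])

```text
time_s: 31.1
tcp_pos: [0.5176, -0.2305, 0.0657]
ee_rot: [[-0.753, 0.659, 0.0], [0.659, 0.753, -0.0], [-0.0, -0.0, -1.0]]
wrist_force: [-1.7, 0.8, 4.1]
gripper_width: 0.271
```

>>> drive_tool(deltas=[{"dx": 0, "dy": 0, "dz": -0.0005, "wx": 0, "wy": 0, "wz": 0}, {"dx": 0, "dy": 0, "dz": -0.0005, "wx": 0, "wy": 0, "wz": 0}])

```text
time_s: 31.3
tcp_pos: [0.5176, -0.2305, 0.0658]
ee_rot: [[-0.752, 0.659, 0.0], [0.659, 0.752, -0.0], [-0.0, 0.0, -1.0]]
wrist_force: [-1.3, 0.8, 2.4]
gripper_width: 0.273
```

>>> drive_tool(deltas=[{"dx": 0, "dy": 0, "dz": 0, "wx": 0, "wy": 0, "wz": 0}, {"dx": 0, "dy": 0, "dz": 0, "wx": 0, "wy": 0, "wz": 0}, {"dx": 0, "dy": 0, "dz": 0, "wx": 0, "wy": 0, "wz": 0}, {"dx": 0, "dy": 0, "dz": 0, "wx": 0, "wy": 0, "wz": 0}, {"dx": 0, "dy": 0, "dz": 0, "wx": 0, "wy": 0, "wz": 0}, {"dx": 0, "dy": 0, "dz": 0, "wx": 0, "wy": 0, "wz": 0}, {"dx": 0, "dy": 0, "dz": 0, "wx": 0, "wy": 0, "wz": 0}, {"dx": 0, "dy": 0, "dz": 0, "wx": 0, "wy": 0, "wz": 0}, {"dx": 0, "dy": 0, "dz": 0, "wx": 0, "wy": 0, "wz": 0}, {"dx": 0, "dy": 0, "dz": 0, "wx": 0, "wy": 0, "wz": 0}], gripper=0.85)

```text
time_s: 32.3
tcp_pos: [0.5176, -0.2304, 0.0656]
ee_rot: [[-0.752, 0.659, -0.0], [0.659, 0.752, -0.0], [-0.0, -0.0, -1.0]]
wrist_force: [-0.2, -0.5, -0.1]
gripper_width: 0.85
```

```bash
python3 - <<'E'
from h import *
im=np.mean([cams.capture("scene").astype(float) for _ in range(4)],0);im=np.clip(255*(im/255.)**.55,0,255).astype(np.uint8)
crop(im,225,200,80,75,8,"pics/s27.png")
todelta([.5,-.2,.2])
E
```

```text
t 32.5 tcp [ 0.5176 -0.2304  0.0656] delta [ 0.0333  0.0113 -0.1344] yaw_y 48.79 F [-0.2  0.1  0.3] g 0.85
```

View pics/s27.png

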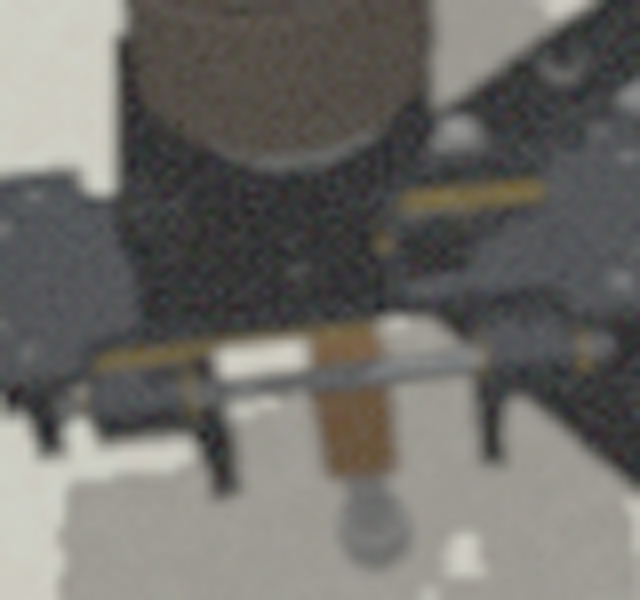

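Released, and the pusher stands between the open fingers. Rising straight up.

>>> drive_tool(deltas=[{"dx": 0, "dy": 0, "dz": -0.01, "wx": 0, "wy": 0, "wz": 0}, {"dx": 0, "dy": 0, "dz": -0.03, "wx": 0, "wy": 0, "wz": 0}, {"dx": 0, "dy": 0, "dz": -0.06, "wx": 0, "wy": 0, "wz": 0}, {"dx": 0, "dy": 0, "dz": -0.09, "wx": 0, "wy": 0, "wz": 0}, {"dx": 0, "dy": 0, "dz": -0.12, "wx": 0, "wy": 0, "wz": 0}, {"dx": 0, "dy": 0, "dz": -0.15, "wx": 0, "wy": 0, "wz": 0}, {"dx": 0.04, "dy": -0.03, "dz": -0.16, "wx": 0, "wy": 0, "wz": 0}, {"dx": 0.06, "dy": -0.07, "dz": -0.16, "wx": 0, "wy": 0, "wz": 0}, {"dx": 0.06, "dy": -0.11, "dz": -0.16, "wx": 0, "wy": 0, "wz": 0}, {"dx": 0.06, "dy": -0.15, "dz": -0.16, "wx": 0, "wy": 0, "wz": 0}, {"dx": 0.06, "dy": -0.15, "dz": -0.16, "wx": 0, "wy": 0, "wz": 0}, {"dx": 0.06, "dy": -0.15, "dz": -0.16, "wx": 0, "wy": 0, "wz": 0}])

```text
time_s: 33.7
tcp_pos: [0.3732, -0.3043, 0.2264]
ee_rot: [[-0.751, 0.66, 0.001], [0.66, 0.751, -0.001], [-0.001, 0.001, -1.0]]
wrist_force: [0.5, -0.2, -0.5]
gripper_width: 0.847
```

```bash
python3 - <<'E'
from h import *
im=cams.capture("scene");crop(im,170,150,220,150,3.6,"pics/s28.png")
t=cams.capture("top");crop(t,265,150,160,110,5,"pics/t28.png")
s=r.sense();print(s["time_s"],s["tcp_pos"],s["wrist_force"])
E
```

```text
33.8 [ 0.37413819 -0.30350419  0.22597105] [ 0.26136899  0.04302739 -0.05406309]
```

View pics/s28.png

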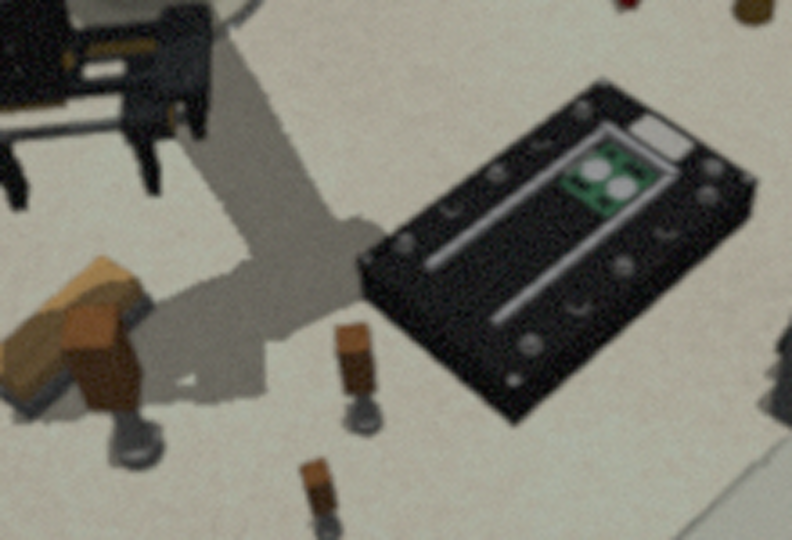

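View pics/t28.png

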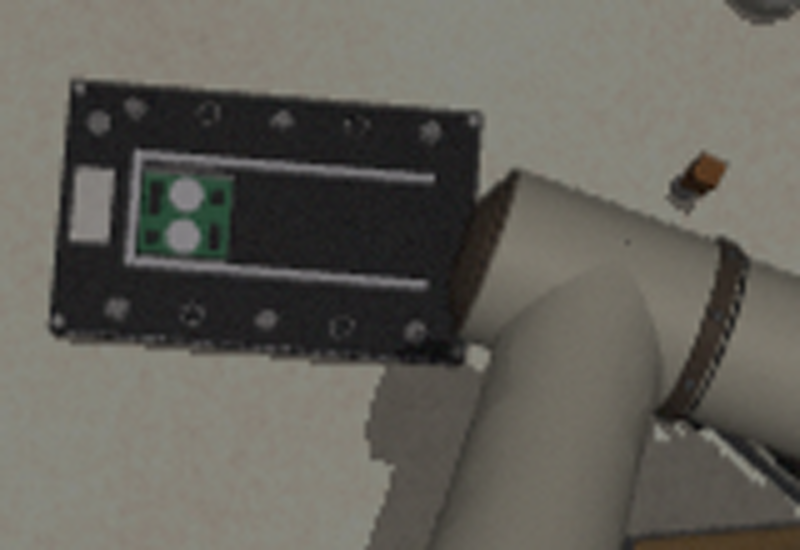

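```bash
python3 - <<'E'
from h import *
s=np.mean([cams.capture("scene") for _ in range(3)],0);t=np.mean([cams.capture("top") for _ in range(3)],0)
def blobs(a,x0,y0,x1,y1,th):
    m=(a[y0:y1,x0:x1].min(2)>th).astype(np.uint8);n,l,st,ce=cv2.connectedComponentsWithStats(m,connectivity=4)
    return [((ce[i]+[x0,y0]).round(2).tolist(),int(st[i,4])) for i in range(1,n) if 8<st[i,4]<60]
bt=blobs(t,294,184,312,204,120);bs=blobs(s,327,190,350,210,120);print(bt,bs)
if len(bt)>=2 and len(bs)>=2:
    T=sorted([b[0] for b in bt[:2]],key=lambda p:p[1]);S=sorted([b[0] for b in bs[:2]],key=lambda p:-p[0])
    print(tri(T,S).round(4)); P=plane("top",T,.05);print(P.round(4),P.mean(0).round(4))
f=lambda u,s,x0,y0:(np.array(u,float)+.5)/s-.5+np.array([x0,y0])
print("handle top",plane("scene",f([(353,338)],3.6,170,150),.11).round(4),"foot",plane("scene",f([(364,413)],3.6,170,150),.010).round(4))
print(r.sense()["time_s"])
E
```

```text
[([301.72, 188.41], 29), ([301.28, 196.59], 29)] [([335.0, 196.78], 27), ([342.11, 201.82], 28)]
[[0.5381 0.0441 0.0485 0.0029]
 [0.5105 0.0454 0.0492 0.0023]]
[[0.539  0.0451 0.05  ]
 [0.5113 0.0462 0.05  ]] [0.5251 0.0456 0.05  ]
handle top [[ 0.5129 -0.2247  0.11  ]] foot [[ 0.5088 -0.2236  0.01  ]]
34.1
```

```bash
python3 - <<'E'
from station import r,ticket
print(ticket.finish_job())
E
```

```text
the job is handed in; nothing more can be done
None
```

I picked up the middle-sized pusher and slid the cartridge to the end stop with its foot. I then pressed the cartridge home, stood the pusher upright beside the trainer, let go, and handed the job in at about 34 s.

- **Pressing:** A first press in the middle, with wrist readings up to about 33 N, did not latch it: it came to rest about 6 mm above home. I then pressed the near disc, where the force dropped sharply twice as it snapped. Pressing the far disc reached the same firm stop. I saw no reading near the 60 N limit, but I only had readings at the end of each short move.
- **Cartridge, last check:** Both discs came out at about 49 mm height across the two views, level with each other and flush with the 50 mm deck. The cartridge centre is within 1 mm of my estimate of the socket centre. The two views disagreed by 2–3 mm.
- **Pusher, last check:** It stands on the table at about (0.51, −0.225) m. Its lean measured about 0.04 rad from one view, which is close to what that view can resolve.
- **Slips:** The handle shifted about 8 mm sideways in the grip during pressing. One lowering call also turned the tool about 17° further than I meant. I saw no effect from either.
- **Not checked:** I saw no sign that the other things had moved, but I did not measure them.

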